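# Refit the balance pan and hold its calibration key

## Task

The lab's precision balance has been cleaned and must go back together: from the glass slab, lower the pan support into the round well of the balance, post upwards, slip the spacer ring over its post down onto the plate, and set the weighing pan on top with its hub over the post, each lowered in (not dropped), sitting flat and let go. Then take the needle probe out of the instrument rack, reach its tip down through the small access hole in the top of the balance and press the recessed calibration key fully down, with the probe about upright. Finish while still holding the key down with the probe in the gripper, with the pan stack in place and untouched; leave the jars, the bottle, the knife and the other instruments where they are.

Things in the scene. Friction and masses are not known exactly. Their poses are not given: they have to be found in the camera images.
- well (a point): centre of the floor of the round well, 67 mm across and 10 mm deep, in the deck of the balance; floor 57 mm, deck 67 mm above the table. The balance is a fixed white housing with grey deck, 233 mm (its x) by 176 mm (its y) by 67 mm high, display and keys at its -x end; the well lies 35 mm to +x of its centre. Axes of the balance, z up
- key_hole (a point): centre of the mouth of the access hole in the deck, 67 mm above the table: a round hole 12 mm across with a thin steel bezel, 63 mm to -x and 56 mm to -y of the well's centre in the balance's axes. It goes straight down; the black key inside (9.6 mm across) has its top 10 mm below the deck. Axes of the balance, z up
- cal_key (a joint): travel of the calibration key in m: 0 when up, 0.004 fully down. A spring pushes it up: it starts to move at about 1.8 N and is fully down at about 4.6 N; it comes back up when let go
- key_top (a point): centre of the top of the calibration key, 10 mm below the deck when up; sinks with the key
- support_mid (a point): the pan support, aluminium, about 90 g: a round plate 62 mm across, 8 mm thick, its lower edge bevelled 3 mm, with a central post 16 mm in diameter rising 20 mm above it (28 mm in all). The point lies on its axis half-way up, 14 mm above its underside; z along the post. It starts plate down on the slab (slab top 8 mm above the table); grip it by the post
- spacer_mid (a point): the spacer, a plain aluminium ring 44 mm outside, 20 mm bore, 14 mm high, about 45 g. The point is its centre, 7 mm above its underside; z along its axis. It starts flat on the slab. Seated, it rests on the support's plate, around the post
- pan_mid (a point): the weighing pan, about 90 g: a steel disc 62 mm across, 5 mm thick, on a hub 36 mm outside, 20 mm bore, 8 mm high; 13 mm in all. The point is on its axis 6.5 mm above the hub's underside (the disc lies 1.5 to 6.5 mm above the point); z up. It starts on its hub on the slab. Seated, the hub rests on the spacer and the post reaches 6 mm up inside it
- probe_mid (a point): the needle probe, steel, 145 mm long, about 50 g, hanging needle down by its collar in a hole of the rack. From the tip up: needle 5 mm thick to 45 mm, neck 10 mm thick to 75, collar 20 mm across to 79, round handle 12 mm thick with grip rings to 145. The point is on its axis 72.5 mm above the tip; z from tip to handle. Grip the handle just above the collar
- rack: fixed instrument rack, aluminium, 200 mm long (its x) by 70 mm wide (its y); top plate at 82 mm above the table with three holes 13 mm across at x = -60, 0 and +60 mm on its centre line, one instrument in each, in any order. Origin at the centre of its underside
- slab: fixed greenish glass mixing slab 300 mm (its x) by 170 mm (its y) by 8 mm thick; origin at the centre of its underside. The three balance parts stand in any order in a row along its x, 92 mm apart, 15 mm to -y of its centre line; jars 1 and 2 at 62 mm to +y
- jar1: bystander: small powder jar with a white screw lid, 31 mm across and 35 mm high; origin at the centre of its underside; on the slab
- jar2: bystander: small powder jar with a white screw lid, 31 mm across and 35 mm high; origin at the centre of its underside; on the slab
- jar3: bystander: small powder jar with a white screw lid, 31 mm across and 35 mm high; origin at the centre of its underside; on the table beyond the balance
- bottle: bystander: white dropper bottle 45 mm across and 130 mm high, beyond the balance; origin at the centre of its underside
- brush: bystander in the rack: brush with a dark wooden handle, bristles upwards, its tip 150 mm above its origin (the top 157 mm above the table); origin at its lower end level, on its axis
- spatula: bystander in the rack: steel spatula with a flat blade 16 mm wide upwards, its top 156 mm above the table; origin at its lower end level, on its axis
- knife: bystander: slim steel knife 135 mm long, 8 mm thick, lying on the table beyond the balance; origin at the underside of the middle of its handle
Mind the look-alikes: they are no part of the job. What is shaped like the part that bears pan_mid but black or yellow is not meant.

How it is judged:
By the outcome, as a careful person would: the job done as asked, in the order asked, and still so for the second after the job is handed in, while the arm keeps its last pose, push and grip.
It also fails if it takes over 72 s, if anything falls off the work surface, if the arm or the gripper's body presses on something with over 40 N, if the wrist force passes 120 N, or if a joint passes its speed limit or range.

## Robot

A 6-joint arm with a two-finger parallel gripper is mounted at the origin on the work surface. World frame = base frame: x ahead of the robot, y to its left, z up, the work surface at z = 0. Lengths are in m, angles in rad, forces in N, time in s.
With the tool pointing down it reaches from about 0.3 to 0.85 m from the base axis. Payload 5.4 kg.
Tool frame: the origin (TCP) lies at the very end of the fingers, on their centre line; the grasp point (between the pads) lies 19 mm behind it (env.grasp_offset is the distance from the TCP to the grasp point, in m); z points along the fingers, y is the direction in which the jaws open and shut (so a half turn about z gives the same grasp; the last joint's range is limited). The gripper opens to 85 mm and grips with 20 to 120 N. Pads are 22 mm wide; open, the fingers measure 114 mm over their backs; the gripper's body (76 mm by 85 mm) begins 54 mm behind the grasp point. The pads swing forward as they close: fully open they stand 13 mm farther back than shut.
Start: joints at [-1.524, 0.158, 1.597, -0, 1.386, -0.21], TCP at [0.146, -0.556, 0.231] pointing down, gripper open.
Joint ranges: [-2.91, 2.91], [-0.94, 2.29], [0.18, 2.7], [-1.29, 4.43], [0.17, 2.64], [-3, 3]. Speed limits (rad/s): [2.57, 2.57, 3.14, 3.14, 3.14, 3.14].

## Interface

Orientations are given as a unit quaternion [x, y, z, w].
In Python, from rig import env, imaging gives the robot as it stands.
- The arm moves only by the shell command python3 -m crank 'ROWS' [FORCE]. ROWS is JSON, a list of rows, each a list of 5 numbers: the shift along the tool's x, y, z in units of 0.15 m (1.0 is 0.15 m), then the turn about the tool's z in units of 180 degrees (1.0 is 180 degrees), then the opening, from 0 (shut) to 1 (fully open). A call has 1 to 5 rows; each row is the pose to reach, as a shift and turn from the pose measured when the call began, along the tool's axes at that moment, turning the shorter way round; what a row does not reach only later rows make up. A row lasts 1/8 s, in which the tool goes at most 62.5 mm and 10.7 degrees, less where a joint would pass 70% of its speed; a pose out of reach is approached as far as the arm can. A call with a number of a shift or a turn outside -1 to 1 is refused whole. A call with a gripper value outside its range is refused whole. The fingers move at their own pace and stop on an object; FORCE is the grip in N (left out, the last holds). Time passes only in rows, so rows that repeat a pose let the fingers close. It gives the time, the measured TCP pose, the force and the opening at its end, in the units of the state.
- env.get_obs(): the state, without advancing time (a new reading comes with each control period).
- imaging.capture(name): name is "scene" or "side" or "wrist"; returns the picture (384x512x3 uint8, blue, green, red); there is no depth.
- imaging.camera_params(name): a dict with "fx", "fy", "cx", "cy" (pixels), "rvec" (rotation vector, rad) and "tvec" (3), from world to camera coordinates, as OpenCV has them. Camera axes: x right, y down, z forward; pixel columns grow to the right and rows downward; lengths in m; the calibration is good to about 2 mm. The wrist camera is an equidistant fisheye: a pixel r from the principal point sees the ray r / f radians off the axis. A picture is of the moment at which its call begins: read the wrist's pose just before it. camera_params takes no time and is no camera call; for the wrist camera it gives the pose at the moment of the call.
- env.hand_in(): hands the job in, once; it reports no verdict.
Trained networks look in the newest picture that a camera, given by its name, has taken for a name from the list of things; names that differ only in an ending like _2 or _b are one class to them, and where a whole thing is asked for, a point or a joint stands for the part that bears it (a point fixed in the world has none). Each returns a list of dicts, best first, with "p" (0 to 1); they miss things now and then, are a little off and sometimes report something else, mostly with a low value. They report only what shows in the picture. A call takes as long as a camera call. They do not tell look-alikes from the thing itself.
- imaging.recognise(camera, thing): "location" ([column, row] in pixels, amid what is visible of it).
The state is a dict: "clock": time; "q": joint angles; "qvel": joint speeds; "tau": joint torques, N m; "eef_pos": TCP position; "eef_rot": TCP orientation; "wrist_force": force on the tool from outside, world axes, zero at the start; "wrist_torque": the same for the moment, N m; "opening": opening from 0.0 (shut) to 1.0 (fully open).
Only numpy, scipy, OpenCV 4.12 (cv2) and the standard library are available. Lean on these libraries where they do the work, as an engineer would, in place of code of your own. Each camera call takes 0.05 s, during which the arm holds its last target.

## Working session

There is one attempt and no reset: what is moved stays moved. The work goes in short steps, Python scripts to look and compute and a shell command to move; the robot and the scene stay as the last step left them, time stands still between calls to the robot, and variables do not carry over. Pictures are saved under pics/ and viewed, and the job is handed in when it is done.

```bash
ls; mkdir -p pics; python3 - <<'E'
from rig import env, imaging
import cv2
print(env.get_obs(), env.grasp_offset)
for n in ["scene","side","wrist"]:
    cv2.imwrite(f"pics/{n}0.png",imaging.capture(n)); p=imaging.camera_params(n); print(n,p)
E
```

```text
pics
{'clock': 0.0, 'q': array([-1.52409675e+00,  1.59073749e-01,  1.59822771e+00, -1.58741904e-05,
        1.38617873e+00, -2.10083123e-01]), 'qvel': array([-0.00077575, -0.00038359,  0.00137008, -0.00127794, -0.0007614 ,
        0.0023186 ]), 'tau': array([ 1.57163271e-03, -3.96003735e+01, -3.31430018e+01, -2.94645670e-04,
        8.30115925e-03,  3.16363810e-05]), 'eef_pos': array([ 0.14598868, -0.55554496,  0.23030528]), 'eef_rot': array([ 9.91768517e-01,  1.28040295e-01,  6.92375200e-05, -9.41256990e-04]), 'wrist_force': array([0.33712545, 0.5038326 , 0.45256909]), 'wrist_torque': array([ 0.02378994,  0.01184868, -0.02466818]), 'opening': 1.0020160770339075} 0.0187
scene {'fx': 401.5506628904434, 'fy': 401.5506628904434, 'cx': 253.06082419879868, 'cy': 189.07084984851352, 'rvec': array([ 2.21145347,  0.90730996, -0.38910711]), 'tvec': array([-0.43247538, -0.14763083,  1.35242981])}
side {'fx': 442.404786577991, 'fy': 442.404786577991, 'cx': 252.96652625869953, 'cy': 194.01594244471198, 'rvec': array([ 0.39260691, -2.81653481,  1.03922556]), 'tvec': array([0.55147802, 0.09775878, 1.11132551])}
wrist {'fx': 297.3186396354542, 'fy': 297.3186396354542, 'cx': 260.6080569293755, 'cy': 186.01779532116805, 'rvec': array([-2.29214556,  1.76505514,  0.26797543]), 'tvec': array([-0.57496581, -0.03903233,  0.37948706])}
```

View pics/scene0.png

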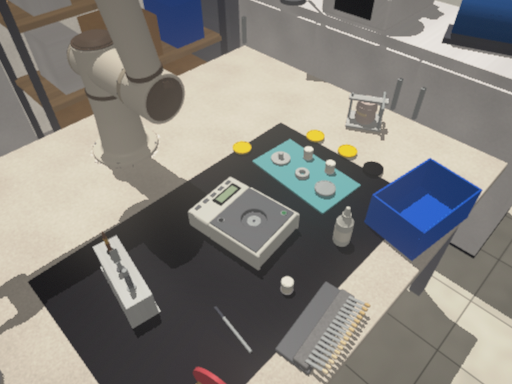

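View pics/side0.png

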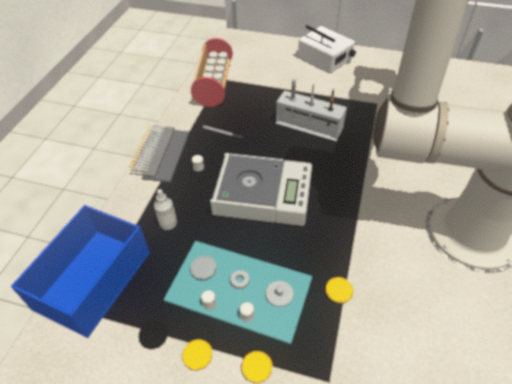

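View pics/wrist0.png

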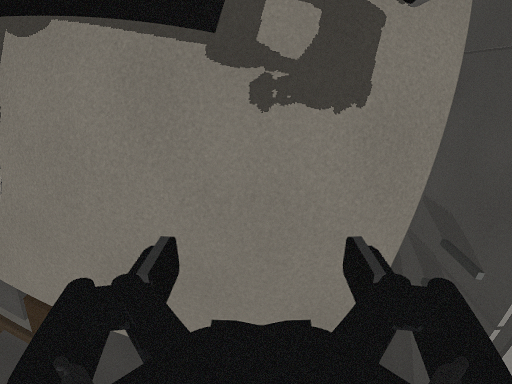

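The scene camera shows the slab with the support at (281,158), spacer at (302,173) and pan at (325,189). The balance is at (245,218) and the rack at (125,280). The yellow and black discs lie off the slab. Next I'll measure these positions.

```bash
cat > h.py <<'E'
import numpy as np, cv2
from rig import env, imaging
def ray(n,uv,P=None):
    p=P or imaging.camera_params(n); R=cv2.Rodrigues(p["rvec"])[0]; C=-R.T@p["tvec"]
    x=(uv[0]-p["cx"])/p["fx"]; y=(uv[1]-p["cy"])/p["fy"]
    if n=="wrist":
        r=np.hypot(x,y); s=np.sin(r)/r if r>1e-9 else 1; d=np.array([x*s,y*s,np.cos(r)])
    else: d=np.array([x,y,1.])
    d=R.T@d; return C,d/np.linalg.norm(d)
def atz(n,uv,z,P=None):
    C,d=ray(n,uv,P); return C+d*(z-C[2])/d[2]
def proj(n,X,P=None):
    p=P or imaging.camera_params(n); R=cv2.Rodrigues(p["rvec"])[0]; c=R@np.asarray(X,float)+p["tvec"]
    if n=="wrist":
        r=np.hypot(c[0],c[1]); t=np.arctan2(r,c[2]); k=t/r if r>1e-9 else 1/c[2]
        return np.array([p["cx"]+p["fx"]*c[0]*k,p["cy"]+p["fy"]*c[1]*k])
    return np.array([p["cx"]+p["fx"]*c[0]/c[2],p["cy"]+p["fy"]*c[1]/c[2]])
def tri(a,b):
    (C1,d1),(C2,d2)=a,b
    s=np.linalg.lstsq(np.stack([d1,-d2],1),C2-C1,rcond=None)[0]
    A=C1+s[0]*d1;B=C2+s[1]*d2; return (A+B)/2,np.linalg.norm(A-B)
E
python3 - <<'E'
from h import *
np.set_printoptions(precision=4,suppress=True)
Z={"support_mid":.022,"spacer_mid":.015,"pan_mid":.0145,"well":.057,"key_hole":.067,"probe_mid":.0775,"rack":.06,"slab":.008,"jar1":.02,"jar3":.02,"bottle":.06,"brush":.11,"spatula":.11,"knife":.004}
for t,z in Z.items():
    o={}
    for n in("scene","side"):
        r=imaging.recognise(n,t); o[n]=r
        print(t,n,[(np.round(q["location"],1),round(q["p"],2),atz(n,q["location"],z)[:2]) for q in r[:4]])
    if o["scene"] and o["side"]: print("   tri",*tri(ray("scene",o["scene"][0]["location"]),ray("side",o["side"][0]["location"])))
for n,(x0,y0,x1,y1) in {"scene":(90,130,370,330),"side":(160,75,360,345)}.items():
    im=cv2.imread(f"pics/{n}0.png")[y0:y1,x0:x1]
    s=min(800/im.shape[1],600/im.shape[0]); cv2.imwrite(f"pics/{n}0c.png",cv2.resize(im,None,fx=s,fy=s,interpolation=cv2.INTER_CUBIC))
print(env.get_obs()["clock"])
E
```

```text
support_mid scene [(array([280.3, 158.2]), 0.62, array([0.4371, 0.2957]))]
support_mid side [(array([279., 295.]), 0.71, array([0.4236, 0.3097])), (array([260.7, 194.4]), 0.49, array([0.542 , 0.0366])), (array([246.2, 314.6]), 0.31, array([0.4804, 0.3742]))]
   tri [0.4265 0.3051 0.0106] 0.004235661585007661
spacer_mid scene [(array([242.2, 222.7]), 0.64, array([0.5375, 0.0315]))]
spacer_mid side [(array([235.9, 282.2]), 0.62, array([0.5272, 0.3015]))]
   tri [ 0.5038  0.1638 -0.1466] 0.1553020268373558
pan_mid scene [(array([348. , 150.1]), 0.69, array([0.5615, 0.4848])), (array([322.4, 188.1]), 0.68, array([0.6101, 0.2886])), (array([242.3, 145.7]), 0.68, array([0.2996, 0.2621])), (array([372.4, 169.1]), 0.63, array([0.6687, 0.4613]))]
pan_mid side [(array([337.5, 289. ]), 0.95, array([0.3008, 0.2555])), (array([197.9, 264.5]), 0.88, array([0.6284, 0.2806])), (array([254.4, 366.4]), 0.84, array([0.4335, 0.473 ])), (array([198. , 354.2]), 0.67, array([0.5518, 0.4809]))]
   tri [0.4501 0.3741 0.1034] 0.31276568124740883
well scene [(array([241.9, 222.8]), 0.83, array([0.5636, 0.0069]
[... 1978 characters left out ...]
874]))]
   tri [0.7568 0.1794 0.0469] 0.00443499341991304
brush scene [(array([302.1, 173.8]), 0.51, array([0.589 , 0.2101]))]
brush side [(array([330.5, 103.8]), 0.59, array([ 0.4193, -0.2776]))]
   tri [0.5326 0.0529 0.2814] 0.30312698404784877
spatula scene [(array([116.2, 259.8]), 0.62, array([ 0.4747, -0.2925]))]
spatula side [(array([310.9, 104.8]), 0.45, array([ 0.4731, -0.2584]))]
   tri [ 0.4708 -0.2865  0.0945] 0.01516066962138977
knife scene [(array([234.5, 331.4]), 0.57, array([ 0.7423, -0.1905])), (array([240. , 221.5]), 0.23, array([0.5231, 0.0365]))]
knife side [(array([219.6, 129.7]), 0.41, array([ 0.7406, -0.1996]))]
   tri [ 0.7411 -0.1932  0.0081] 0.006013683424225882
1.55
```

View pics/scene0c.png

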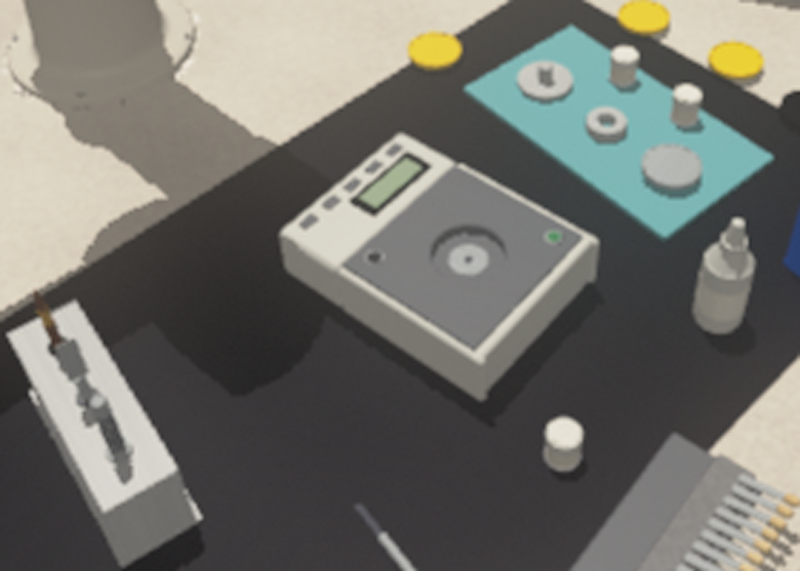

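View pics/side0c.png

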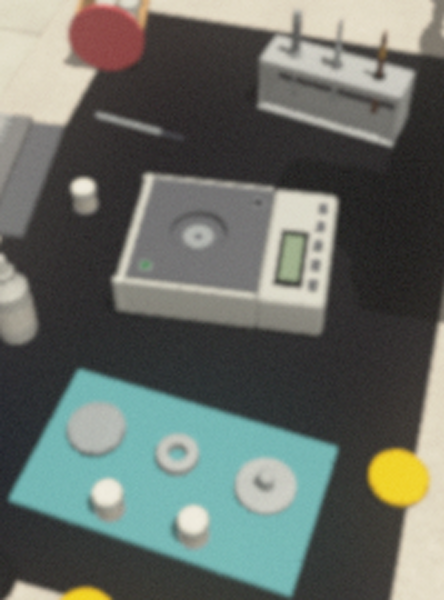

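```bash
cat >> h.py <<'E'
from scipy.spatial.transform import Rotation as Ro
np.set_printoptions(precision=4,suppress=True)
def st():
    o=env.get_obs(); R=Ro.from_quat(o["eef_rot"]).as_matrix()
    yaw=np.degrees(np.arctan2(R[1,0],R[0,0]))
    print("t %.2f tcp %s xyaw %.2f tilt %.2f F %s open %.3f q6 %.2f"%(o["clock"],o["eef_pos"],yaw,np.degrees(np.arccos(min(1,-R[2,2]))),o["wrist_force"],o["opening"],o["q"][5]))
    return o["eef_pos"],R,yaw
def to(X,yaw=None):
    "units to go to X (world tcp), and tool x yaw in deg (mod 180)"
    p,R,y=st(); d=R.T@(np.asarray(X)-p)/.15
    t=0
    if yaw is not None:
        t=(yaw-y+90)%180-90; t=-t/180  # tool z is down
    print("-> units",np.round(d,3),"turn",round(t,4),"rows>=",np.ceil(max(np.linalg.norm(d)*150/62.5,abs(t)*180/10.7)))
E
python3 - <<'E'
from h import *
p,R,y=st(); P=imaging.camera_params("wrist"); Rc=cv2.Rodrigues(P["rvec"])[0]; C=-Rc.T@P["tvec"]
print("cam in tool",R.T@(C-p),"axis in tool",R.T@Rc[2], "img x in tool",R.T@Rc[0])
print(imaging.camera_params("scene")["tvec"])
to([.43,.1,.25],0)
E
```

```text
t 1.55 tcp [ 0.146  -0.5561  0.2313] xyaw 14.71 tilt 0.00 F [ 0.3481  0.4355 -0.4702] open 0.998 q6 -0.21
cam in tool [ 0.0755  0.0006 -0.1428] axis in tool [-0.2954  0.0006  0.9554] img x in tool [ 0.0014  1.     -0.0002]
[-0.4325 -0.1476  1.3524]
t 1.55 tcp [ 0.146  -0.5561  0.2313] xyaw 14.71 tilt 0.00 F [ 0.3481  0.4355 -0.4702] open 0.998 q6 -0.21
-> units [ 2.942 -3.75  -0.125] turn 0.0817 rows>= 12.0
```

```bash
python3 -m crank '[[0.25,-0.3,0,0.05,1],[0.5,-0.65,0,0.08,1],[0.78,-1,0,0.08,1],[0.78,-1,0,0.08,1]]' 60; python3 -c "
from h import *; to([.43,.1,.25],0)"
```

```text
clock: 2.05
eef_pos: [0.2222, -0.3783, 0.231]
eef_rot: [1.0, 0.004, 0.0, -0.0]
wrist_force: [-0.8, -0.8, -0.8]
opening: 0.999
t 2.05 tcp [ 0.2222 -0.3783  0.231 ] xyaw 0.50 tilt 0.04 F [-0.7719 -0.7665 -0.8178] open 0.999 q6 0.25
-> units [ 1.413 -3.177 -0.124] turn 0.0028 rows>= 9.0
```

```bash
python3 -m crank '[[0.3,-0.35,0,0,1],[0.55,-0.7,0,0,1],[0.75,-1,0,0,1]]'; python3 -m crank '[[0.3,-0.35,0,0,1],[0.55,-0.7,0,0,1],[0.66,-1,0,0,1]]'; python3 -c "
from h import *; to([.41,.29,.20],0)"
```

```text
clock: 2.42
eef_pos: [0.3326, -0.2295, 0.2316]
eef_rot: [1.0, 0.004, 0.001, 0.0]
wrist_force: [0.4, -1.0, -0.8]
opening: 0.999
clock: 2.8
eef_pos: [0.4322, -0.0777, 0.2322]
eef_rot: [1.0, 0.004, 0.001, 0.001]
wrist_force: [-0.3, -0.3, 0.5]
opening: 1.002
t 2.80 tcp [ 0.4322 -0.0777  0.2322] xyaw 0.40 tilt 0.18 F [-0.2631 -0.3039  0.476 ] open 1.002 q6 1.11
-> units [-0.131 -2.453  0.21 ] turn 0.0022 rows>= 6.0
```

```bash
python3 -m crank '[[0,-0.35,0,0,1],[0,-0.7,0,0,1],[0,-1,0.1,0,1]]'; python3 -m crank '[[0,-0.35,0,0,1],[0,-0.7,0,0,1],[0,-1,0.1,0,1]]';python3 -m crank '[[0,-0.2,0,0,1],[0,-0.45,0,0,1],[0,-0.45,0,0,1]]'; python3 - <<'E'
from h import *
st(); P=imaging.camera_params("wrist"); cv2.imwrite("pics/w1.png",imaging.capture("wrist"))
import pickle; pickle.dump(P,open("w1.pkl","wb"))
for t,z in {"support_mid":.022,"spacer_mid":.015,"pan_mid":.0145,"jar1":.03}.items():
    print(t,[(np.round(q["location"],1),round(q["p"],2),atz("wrist",q["location"],z,P)[:2]) for q in imaging.recognise("wrist",t)])
st()
E
```

```text
clock: 3.18
eef_pos: [0.4326, 0.0735, 0.2183]
eef_rot: [1.0, 0.004, 0.003, 0.001]
wrist_force: [0.9, -0.3, -0.6]
opening: 1.003
clock: 3.55
eef_pos: [0.4333, 0.2253, 0.2043]
eef_rot: [1.0, 0.004, 0.005, 0.001]
wrist_force: [0.8, -0.2, 1.0]
opening: 1.002
clock: 3.92
eef_pos: [0.4333, 0.2943, 0.2041]
eef_rot: [1.0, 0.005, 0.006, 0.001]
wrist_force: [-0.2, 0.1, 0.9]
opening: 1.003
t 3.92 tcp [0.4333 0.2943 0.2041] xyaw 0.57 tilt 0.65 F [-0.1896  0.0578  0.867 ] open 1.003 q6 1.93
support_mid [(array([253.2, 168.3]), 0.64, array([0.4313, 0.3017]))]
spacer_mid [(array([268.4,  80.6]), 0.78, array([0.5294, 0.2859]))]
pan_mid [(array([107.1,  69.3]), 0.93, array([0.5527, 0.4792])), (array([287.4, 263.5]), 0.7, array([0.3034, 0.257 ])), (array([269.6,  13.9]), 0.65, array([0.6071, 0.2854])), (array([121.6, 168.2]), 0.64, array([0.4295, 0.4657])), (array([116.9,   1.8]), 0.49, array([0.6382, 0.469 ]))]
jar1 [(array([198.3,  43.5]), 0.9, array([0.5702, 0.3611]))]
t 4.17 tcp [0.4332 0.2918 0.2042] xyaw 0.34 tilt 0.64 F [-0.2593  0.1904 -0.3772] open 1.002 q6 1.93
```

View pics/w1.png

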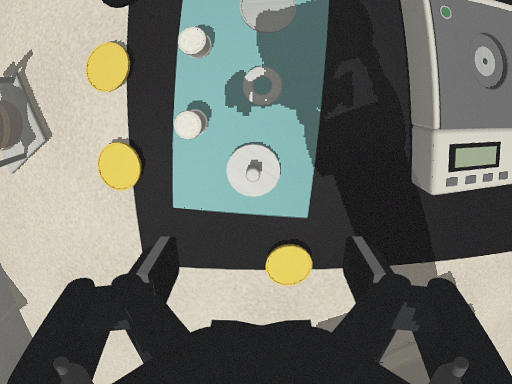

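The wrist view shows the support (white plate with post) at (253,170), the spacer at (262,85) and the silver pan at (268,5). The yellow discs are at (108,67), (120,165) and (289,264). I'll now fit circles to the support.

```bash
cat >> h.py <<'E'
import pickle
def fitc(pts):
    A=np.c_[2*pts,np.ones(len(pts))]; b=(pts**2).sum(1); w=np.ones(len(pts),bool)
    for _ in range(8):
        s=np.linalg.lstsq(A[w],b[w],rcond=None)[0]; r=np.sqrt(s[2]+s[0]**2+s[1]**2)
        e=np.abs(np.hypot(*(pts-s[:2]).T)-r); w=e<max(.0006,1.5*np.median(e))
    return s[:2],r,w.mean(),e[w].mean()
def radial(im,P,c,r,z,n=180,lo=.7,hi=1.3,sgn=0,cam="wrist"):
    "find edges radially about world circle c,r at height z; fit circle to strongest edge"
    g=cv2.GaussianBlur(im,(3,3),0).astype(np.float32)
    R=np.linspace(lo*r,hi*r,90); out=[]
    for a in np.linspace(0,2*np.pi,n,endpoint=False):
        uv=np.array([proj(cam,[c[0]+q*np.cos(a),c[1]+q*np.sin(a),z],P) for q in R],np.float32)
        if uv.min()<1 or uv[:,0].max()>510 or uv[:,1].max()>382: continue
        v=cv2.remap(g,uv[:,:1],uv[:,1:],cv2.INTER_LINEAR)[:,0]
        d=v[4:]-v[:-4]
        m=np.linalg.norm(d,axis=1) if sgn==0 else sgn*d.sum(1)
        k=int(m.argmax())
        if m[k]>12: out.append([c[0]+R[k+2]*np.cos(a),c[1]+R[k+2]*np.sin(a)])
    return np.array(out)
def circ(im,P,c,r,z,it=3,lo=.75,hi=1.25,sgn=0,cam="wrist"):
    for _ in range(it):
        pts=radial(im,P,c,r,z,lo=lo,hi=hi,sgn=sgn,cam=cam)
        if len(pts)<15: print("few",len(pts)); return None
        c2,r2,f,e=fitc(pts); c=c2
    print("circle",c,"r",r2,"(want",r,") inl",round(f,2),len(pts),"err",e); return c
E
python3 - <<'E'
from h import *
im=cv2.imread("pics/w1.png"); P=pickle.load(open("w1.pkl","rb"))
s=circ(im,P,[.431,.3017],.031,.016); t=circ(im,P,[.431,.3017],.008,.036,lo=.5,hi=1.6)
r=circ(im,P,[.5294,.286],.022,.022); r2=circ(im,P,[.5294,.286],.010,.022)
for c,rr,z in[(s,.031,.016),(t,.008,.036),(r,.022,.022)]:
    if c is None: continue
    for a in np.linspace(0,6.28,60): 
        u=proj("wrist",[c[0]+rr*np.cos(a),c[1]+rr*np.sin(a),z],P); im[int(round(u[1])),int(round(u[0]))]=(0,0,255)
cv2.imwrite("pics/w1c.png",cv2.resize(im[40:220,160:340],None,fx=3.3,fy=3.3,interpolation=cv2.INTER_NEAREST))
E
```

```text
circle [0.4271 0.3023] r 0.03075106007497324 (want 0.031 ) inl 0.94 180 err 0.00020396427605116917
circle [0.4361 0.3005] r 0.00821837254959717 (want 0.008 ) inl 0.61 138 err 0.00023148934292435214
circle [0.5229 0.2906] r 0.02277190020582941 (want 0.022 ) inl 0.64 94 err 0.00041160418360223995
few 4
```

View pics/w1c.png

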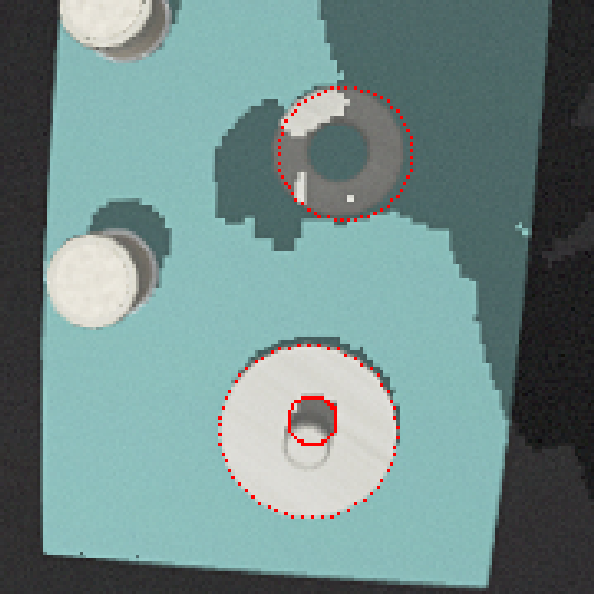

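```bash
python3 - <<'E'
from h import *
im=cv2.imread("pics/w1.png"); P=pickle.load(open("w1.pkl","rb"))
print(atz("wrist",[252.4,175.5],.036,P))
circ(im,P,[.4275,.302],.008,.036,lo=.6,hi=1.4)
circ(im,P,[.524,.29],.010,.022,lo=.6,hi=1.4)
to([.4271,.3023,.10],-7)
E
```

```text
[0.4266 0.3022 0.036 ]
circle [0.4268 0.3041] r 0.008290690408385698 (want 0.008 ) inl 0.64 64 err 0.00025381569263124284
circle [0.5221 0.2918] r 0.01313661203038706 (want 0.01 ) inl 0.83 47 err 0.00022766846584025647
t 4.17 tcp [0.4332 0.2918 0.2042] xyaw 0.34 tilt 0.64 F [-0.2593  0.1904 -0.3772] open 1.002 q6 1.93
-> units [-0.048 -0.071  0.694] turn 0.0408 rows>= 2.0
```

```bash
python3 -m crank '[[-0.05,-0.07,0.3,0.04,0.6],[-0.05,-0.07,0.65,0.04,0.6],[-0.05,-0.07,0.69,0.04,0.6],[-0.05,-0.07,0.69,0.04,0.6]]'; python3 - <<'E'
from h import *
P=imaging.camera_params("wrist"); im=imaging.capture("wrist"); cv2.imwrite("pics/w2.png",im)
s=circ(im,P,[.427,.3023],.031,.016);circ(im,P,[.427,.3025],.008,.036,lo=.6,hi=1.4)
to([s[0],s[1],.020])
E
```

```text
clock: 4.68
eef_pos: [0.4277, 0.3019, 0.1018]
eef_rot: [0.998, -0.06, 0.006, 0.0]
wrist_force: [-0.4, 0.4, 0.3]
opening: 0.599
circle [0.4271 0.3023] r 0.030884579572349316 (want 0.031 ) inl 0.94 180 err 0.00017220306293381032
circle [0.4268 0.3037] r 0.007753910976177424 (want 0.008 ) inl 0.66 85 err 0.0003047771018955893
t 4.72 tcp [0.4285 0.3024 0.1028] xyaw -6.90 tilt 0.82 F [0.4843 0.06   0.5784] open 0.602 q6 2.08
-> units [-0.017  0.002  0.552] turn 0 rows>= 2.0
```

View pics/w2.png

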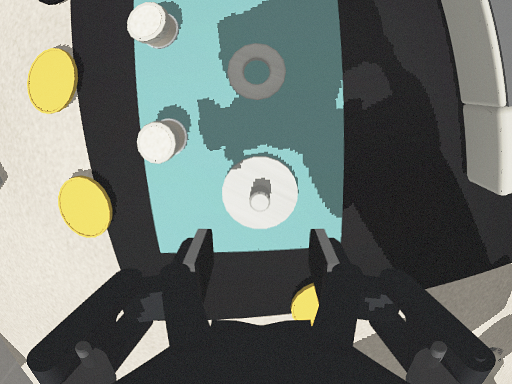

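```bash
python3 -m crank '[[-0.01,0,0.25,0,0.6],[-0.01,0,0.5,0,0.6],[-0.01,0,0.54,0,0.6],[-0.01,0,0.54,0,0.6]]'; python3 - <<'E'
from h import *
P=imaging.camera_params("wrist"); im=imaging.capture("wrist"); cv2.imwrite("pics/w3.png",im)
st()
E
```

```text
clock: 5.22
eef_pos: [0.4297, 0.303, 0.0237]
eef_rot: [0.998, -0.06, 0.008, -0.001]
wrist_force: [-1.5, -1.6, -0.2]
opening: 0.598
t 5.28 tcp [0.43   0.3033 0.0241] xyaw -6.89 tilt 1.03 F [-0.367  -0.2605  0.5605] open 0.597 q6 2.08
```

View pics/w3.png

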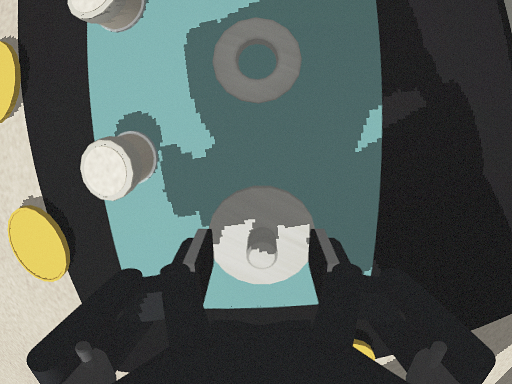

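```bash
python3 -m crank '[[-0.02,0.0,0.015,0,0.6],[-0.02,0,0.015,0,0.3],[-0.02,0,0.015,0,0],[-0.02,0,0.015,0,0],[-0.02,0,0.015,0,0]]' 60; python3 -m crank '[[0,0,0,0,0],[0,0,0,0,0]]';  python3 -c "
from h import *
st(); print(Ro.from_quat(env.get_obs()['eef_rot']).as_matrix()[:,2])"
```

```text
clock: 5.9
eef_pos: [0.4274, 0.3038, 0.0226]
eef_rot: [0.998, -0.06, 0.009, -0.001]
wrist_force: [-2.1, 0.3, 4.8]
opening: 0.152
clock: 6.15
eef_pos: [0.4274, 0.3038, 0.0226]
eef_rot: [0.998, -0.06, 0.009, -0.001]
wrist_force: [-0.9, 0.3, 2.4]
opening: 0.151
t 6.15 tcp [0.4274 0.3038 0.0226] xyaw -6.90 tilt 1.06 F [-0.9128  0.269   2.4439] open 0.151 q6 2.09
[ 0.0184  0.0013 -0.9998]
```

```bash
python3 -m crank '[[0,0,-0.2,0,0],[0,0,-0.5,0,0],[0,0,-0.8,0,0],[0,0,-0.8,0,0]]'; python3 - <<'E'
from h import *
P=imaging.camera_params("wrist"); im=imaging.capture("wrist"); cv2.imwrite("pics/w4.png",im)
to([.53,.05,.17])
E
```

```text
clock: 6.65
eef_pos: [0.4279, 0.3048, 0.1466]
eef_rot: [0.998, -0.06, 0.013, -0.003]
wrist_force: [0.4, -0.8, -0.7]
opening: 0.153
t 6.70 tcp [0.4262 0.3041 0.1439] xyaw -6.90 tilt 1.25 F [-0.3551  0.0857 -1.6267] open 0.149 q6 2.09
-> units [ 0.894  1.598 -0.163] turn 0 rows>= 5.0
```

View pics/w4.png

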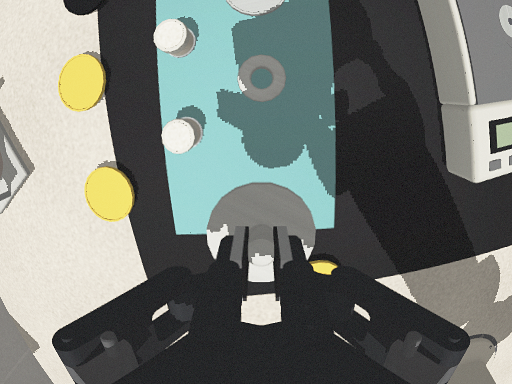

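```bash
cat >> h.py <<'E'
def z():
    o=env.get_obs(); print("q",o["q"],"toolz",Ro.from_quat(o["eef_rot"]).as_matrix()[:,2])
E
python3 - <<'E'
from h import *
z()
im=cv2.imread("pics/w4.png");P=imaging.camera_params("wrist"); p,R,y=st()
c=circ(im,P,p[:2],.031,p[2]-.0066,lo=.85,hi=1.15)
print("off in tool",R.T[:2,:2]@(c-p[:2]))
E
python3 -m crank '[[0.2,0.35,-0.05,0,0],[0.4,0.7,-0.1,0,0],[0.55,1,-0.15,0,0],[0.55,1,-0.15,0,0],[0.55,1,-0.15,0,0]]'; python3 -c "
from h import *
st();z()"
```

```text
q [ 0.3921  0.0967  1.8451 -0.0063  1.1789  2.0856] toolz [ 0.0216  0.0026 -0.9998]
t 6.70 tcp [0.4262 0.3041 0.1439] xyaw -6.90 tilt 1.25 F [-0.3551  0.0857 -1.6267] open 0.149 q6 2.09
circle [0.4267 0.3033] r 0.031084721112964637 (want 0.031 ) inl 0.87 141 err 0.0002275235071840183
off in tool [0.0005 0.0007]
clock: 7.32
eef_pos: [0.4884, 0.1454, 0.1656]
eef_rot: [0.998, -0.06, 0.009, -0.002]
wrist_force: [-0.6, -0.1, -1.1]
opening: 0.152
t 7.33 tcp [0.4884 0.1454 0.1656] xyaw -6.92 tilt 1.06 F [-0.5635 -0.0668 -1.1116] open 0.152 q6 1.74
q [0.0506 0.0353 1.8638 0.0021 1.2242 1.7415] toolz [ 0.0182  0.0029 -0.9998]
```

```bash
python3 -c "
from h import *
to([.47,.035,.17])"
```

```text
t 7.33 tcp [0.4884 0.1454 0.1656] xyaw -6.92 tilt 1.06 F [-0.5635 -0.0668 -1.1116] open 0.152 q6 1.74
-> units [-0.033  0.745 -0.034] turn 0 rows>= 2.0
```

```bash
python3 -m crank '[[0,0.3,0,0,0],[-0.03,0.6,-0.03,0,0],[-0.03,0.75,-0.03,0,0],[-0.03,0.75,-0.03,0,0],[-0.03,0.75,-0.03,0,0]]'; python3 - <<'E'
from h import *
P=imaging.camera_params("wrist"); im=imaging.capture("wrist"); cv2.imwrite("pics/w5.png",im); pickle.dump(P,open("w5.pkl","wb"))
st();z()
print(imaging.recognise("wrist","well"),imaging.recognise("wrist","key_hole"))
E
```

```text
clock: 7.95
eef_pos: [0.4699, 0.0357, 0.1689]
eef_rot: [0.998, -0.06, 0.008, -0.002]
wrist_force: [-0.4, 0.2, 0.1]
opening: 0.154
t 8.00 tcp [0.4701 0.0357 0.169 ] xyaw -6.82 tilt 1.01 F [-0.3002  0.3569 -0.924 ] open 0.150 q6 1.50
q [-0.1859 -0.0712  1.9616  0.007   1.2348  1.5016] toolz [ 0.0173  0.0035 -0.9998]
[{'location': [260.5, 100.6], 'p': 0.76}, {'location': [64.3, 165.6], 'p': 0.71}] [{'location': [263.1, 100.6], 'p': 0.71}]
```

View pics/w5.png

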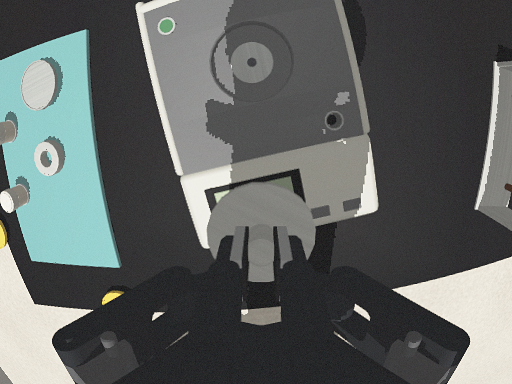

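The wrist view has the well centred near (252,62), the key hole at (334,120) and the held support at (260,225).

```bash
cat >> h.py <<'E'
def draw(im,P,c,r,z,col=(0,0,255)):
    for a in np.linspace(0,6.283,80,endpoint=False):
        u=proj("wrist",[c[0]+r*np.cos(a),c[1]+r*np.sin(a),z],P); cv2.circle(im,(int(round(u[0]*4)),int(round(u[1]*4))),1,col,-1)
E
python3 - <<'E'
from h import *
im=cv2.imread("pics/w5.png"); P=pickle.load(open("w5.pkl","rb"))
w0=atz("wrist",[252,62],.062,P); k0=atz("wrist",[334,120],.067,P); print(w0,k0)
w=circ(im,P,w0[:2],.0335,.067,lo=.85,hi=1.15)
w2=circ(im,P,w0[:2],.0335,.057,lo=.85,hi=1.15)
w3=circ(im,P,atz("wrist",[252,62],.057,P)[:2],.0175,.057,lo=.7,hi=1.3)
k=circ(im,P,k0[:2],.006,.067,lo=.5,hi=1.6)
big=cv2.resize(im,None,fx=4,fy=4,interpolation=cv2.INTER_CUBIC)
if w is not None: draw(big,P,w,.0335,.067)
if k is not None: draw(big,P,k,.006,.067)
if w is not None and k is not None:
    v=k-w; print("dist",np.linalg.norm(v),"want",np.hypot(63,56),"yaw",np.degrees(np.arctan2(v[1],v[0])-np.arctan2(-56,-63)))
cv2.imwrite("pics/w5c.png",big[50:640,750:1500])
E
```

```text
[0.5771 0.0301 0.062 ] [ 0.5216 -0.0324  0.067 ]
circle [0.573  0.0664] r 0.020682537500376453 (want 0.0335 ) inl 0.67 33 err 0.0014709911187276335
circle [0.5789 0.0204] r 0.0418751479820006 (want 0.0335 ) inl 0.55 62 err 0.00030282005420453916
circle [0.578  0.0307] r 0.01802207272425604 (want 0.0175 ) inl 0.87 174 err 0.00013846107113831793
circle [ 0.5217 -0.0323] r 0.0063206389640878425 (want 0.006 ) inl 0.87 102 err 0.00018965985635822376
dist 0.11120207764224278 want 84.29116205154607 yaw 20.885922713219674
```

View pics/w5c.png

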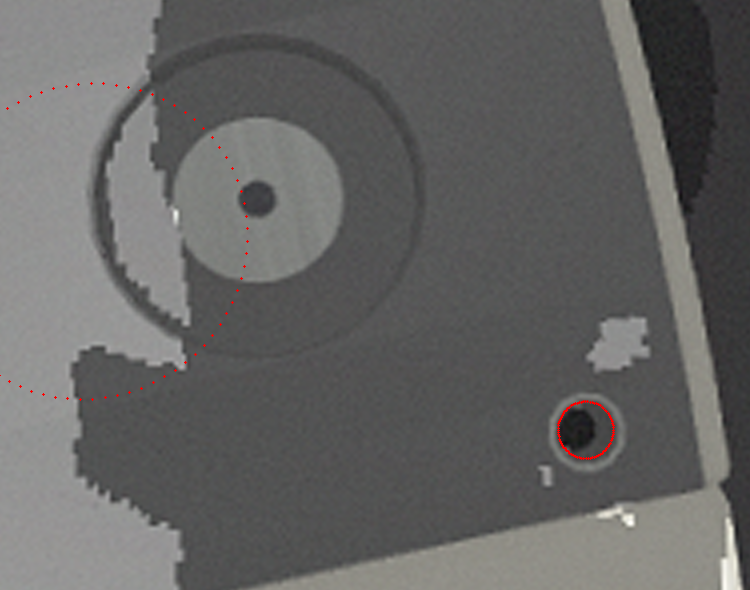

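```bash
python3 - <<'E'
from h import *
P=pickle.load(open("w5.pkl","rb"))
print(atz("wrist",[251.9,61.4],.067,P))
to([.5775,.030,.115])
E
```

```text
[0.5769 0.03   0.067 ]
t 8.10 tcp [0.4702 0.0354 0.1692] xyaw -6.82 tilt 1.03 F [-0.2275 -0.1873 -0.8673] open 0.155 q6 1.50
-> units [ 0.708 -0.047  0.374] turn 0 rows>= 2.0
```

```bash
python3 -m crank '[[0.25,0,0.1,0,0],[0.55,-0.03,0.2,0,0],[0.7,-0.05,0.35,0,0],[0.705,-0.05,0.37,0,0],[0.705,-0.05,0.37,0,0]]'; python3 - <<'E'
from h import *
P=imaging.camera_params("wrist"); im=imaging.capture("wrist"); cv2.imwrite("pics/w6.png",im); pickle.dump(P,open("w6.pkl","wb"))
p,R,y=st()
c=circ(im,P,p[:2],.031,p[2]-.0066,lo=.85,hi=1.15)
to([.5773,.0303,.0735])
E
```

```text
clock: 8.72
eef_pos: [0.5763, 0.031, 0.1155]
eef_rot: [0.998, -0.059, 0.008, -0.002]
wrist_force: [1.1, 0.4, -0.5]
opening: 0.153
t 8.78 tcp [0.5766 0.0309 0.1161] xyaw -6.79 tilt 1.03 F [-0.3388  0.073  -0.8366] open 0.149 q6 1.53
circle [0.5774 0.0302] r 0.030474300399794797 (want 0.031 ) inl 0.58 138 err 0.0002122366440941088
t 8.78 tcp [0.5766 0.0309 0.1161] xyaw -6.79 tilt 1.03 F [-0.3388  0.073  -0.8366] open 0.149 q6 1.53
-> units [0.    0.005 0.284] turn 0 rows>= 1.0
```

View pics/w6.png

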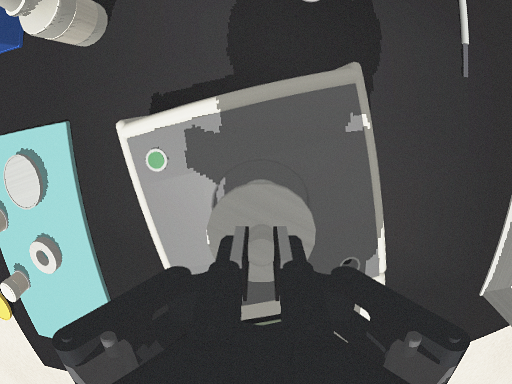

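```bash
python3 -m crank '[[0,0,0.1,0,0],[0,0,0.18,0,0],[0,0,0.24,0,0],[0,0,0.275,0,0],[0,0,0.285,0,0]]'; python3 - <<'E'
from h import *
P=imaging.camera_params("wrist"); im=imaging.capture("wrist"); cv2.imwrite("pics/w7.png",im)
to([.5773,.0303,.0715])
E
```

```text
clock: 9.4
eef_pos: [0.5772, 0.031, 0.0729]
eef_rot: [0.998, -0.059, 0.008, -0.002]
wrist_force: [0.5, -0.1, -0.0]
opening: 0.155
t 9.45 tcp [0.5773 0.031  0.0731] xyaw -6.79 tilt 1.02 F [ 0.2401  0.0762 -1.324 ] open 0.149 q6 1.53
-> units [0.    0.005 0.011] turn 0 rows>= 1.0
```

View pics/w7.png

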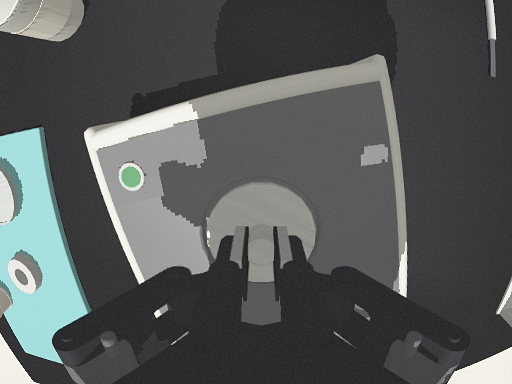

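```bash
python3 -m crank '[[0,0,0.007,0,0],[0,0,0.014,0,0],[0,0,0.014,0,0]]'; python3 -c "
from h import *
to([.5773,.0303,.0710])"
```

```text
clock: 9.82
eef_pos: [0.5777, 0.031, 0.0716]
eef_rot: [0.998, -0.059, 0.009, -0.002]
wrist_force: [-0.1, 0.4, 2.7]
opening: 0.152
t 9.82 tcp [0.5777 0.031  0.0716] xyaw -6.79 tilt 1.06 F [-0.1436  0.439   2.7397] open 0.152 q6 1.53
-> units [-0.002  0.005  0.004] turn 0 rows>= 1.0
```

```bash
python3 -m crank '[[0,0,0.005,0,0],[0,0,0.005,0,0.2],[0,0,0.005,0,0.45],[0,0,0.005,0,0.5]]'; python3 -m crank '[[0,0,-0.1,0,0.5],[0,0,-0.3,0,0.5],[-0.1,0,-0.5,0,0.5],[-0.2,0,-0.6,0,0.5],[-0.2,0,-0.6,0,0.5]]'; python3 - <<'E'
from h import *
P=imaging.camera_params("wrist"); im=imaging.capture("wrist"); cv2.imwrite("pics/w8.png",im)
p,R,y=st()
c=circ(im,P,[.5775,.0305],.031,.065,lo=.85,hi=1.15)
c=circ(im,P,[.5775,.0305],.008,.085,lo=.6,hi=1.4)
E
```

```text
clock: 10.32
eef_pos: [0.5776, 0.031, 0.0707]
eef_rot: [0.998, -0.059, 0.009, -0.002]
wrist_force: [0.1, 0.0, -0.2]
opening: 0.5
clock: 10.95
eef_pos: [0.5471, 0.0342, 0.1625]
eef_rot: [0.998, -0.059, 0.011, -0.002]
wrist_force: [0.3, 0.4, 0.9]
opening: 0.5
t 11.00 tcp [0.5468 0.0342 0.1612] xyaw -6.79 tilt 1.18 F [-0.2886 -0.2966 -0.9719] open 0.498 q6 1.53
circle [0.5778 0.0304] r 0.030898542413070957 (want 0.031 ) inl 0.93 180 err 0.00016701918323543504
few 0
```

View pics/w8.png

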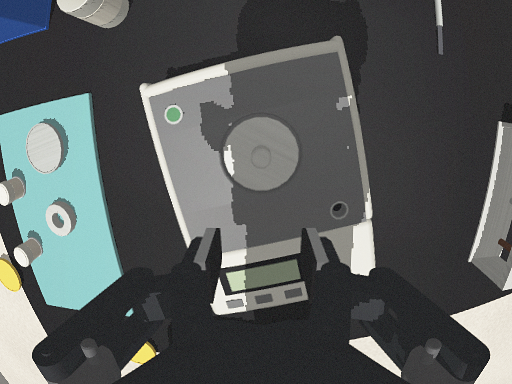

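```bash
python3 - <<'E'
from h import *
print(atz("wrist",[260,157],.085))
for u in [(60,220)]: print("spacer",atz("wrist",u,.022))
print("pan",atz("wrist",(44,147),.021))
to([.523,.291,.13])
E
```

```text
[0.5788 0.0306 0.085 ]
spacer [0.5234 0.2867 0.022 ]
pan [0.6149 0.2834 0.021 ]
t 11.00 tcp [0.5468 0.0342 0.1612] xyaw -6.79 tilt 1.18 F [-0.2886 -0.2966 -0.9719] open 0.498 q6 1.53
-> units [-0.364 -1.68   0.21 ] turn 0 rows>= 5.0
```

```bash
python3 -m crank '[[-0.05,-0.3,0,0,0.8],[-0.1,-0.65,0,0,0.8],[-0.2,-1,0,0,0.8],[-0.2,-1,0,0,0.8]]';python3 -m crank '[[-0.1,-0.3,0.1,0,0.8],[-0.16,-0.6,0.2,0,0.8],[-0.16,-0.68,0.21,0,0.8],[-0.16,-0.68,0.21,0,0.8],[-0.16,-0.68,0.21,0,0.8]]'; python3 - <<'E'
from h import *
P=imaging.camera_params("wrist"); im=imaging.capture("wrist"); cv2.imwrite("pics/w9.png",im); pickle.dump(P,open("w9.pkl","wb"))
st()
for t in("spacer_mid","pan_mid"): print(imaging.recognise("wrist",t)[:2])
E
```

```text
clock: 11.5
eef_pos: [0.5337, 0.1898, 0.1603]
eef_rot: [0.998, -0.057, 0.009, -0.002]
wrist_force: [-0.2, 0.2, 0.3]
opening: 0.799
clock: 12.12
eef_pos: [0.5229, 0.2926, 0.1292]
eef_rot: [0.998, -0.058, 0.01, -0.002]
wrist_force: [-0.5, -0.4, -0.2]
opening: 0.802
t 12.18 tcp [0.5229 0.2926 0.1294] xyaw -6.61 tilt 1.13 F [-0.245   0.0224 -0.2568] open 0.802 q6 2.00
[{'location': [257.5, 177.7], 'p': 0.89}]
[{'location': [74.5, 170.4], 'p': 0.75}, {'location': [258.1, 81.9], 'p': 0.67}]
```

View pics/w9.png

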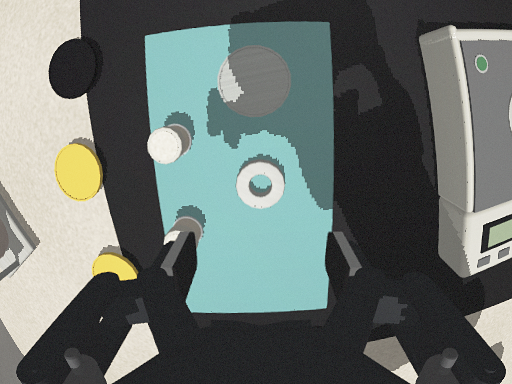

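```bash
python3 - <<'E'
from h import *
im=cv2.imread("pics/w9.png");P=pickle.load(open("w9.pkl","rb"))
c=circ(im,P,[.522,.290],.022,.022,lo=.8,hi=1.2)
c=circ(im,P,[.522,.290],.010,.022,lo=.7,hi=1.3)
pn=circ(im,P,atz("wrist",(254,82),.021,P)[:2],.031,.021,lo=.85,hi=1.15)
for u in[(165,145)]: print("jar lid",atz("wrist",u,.043,P))
P1=pickle.load(open("w1.pkl","rb")); print("jars",atz("wrist",(190,41),.043,P1),atz("wrist",(187,125),.043,P1))
to([c[0],c[1],.03])
E
```

```text
circle [0.524 0.293] r 0.021117660523533404 (want 0.022 ) inl 0.97 180 err 0.00018996078812285737
circle [0.524 0.293] r 0.010327110586336105 (want 0.01 ) inl 0.98 143 err 0.00016112257095059708
circle [0.6044 0.2591] r 0.04103904041072143 (want 0.031 ) inl 0.62 32 err 0.0003633658109971478
jar lid [0.5723 0.3646 0.043 ]
jars [0.5708 0.3672 0.043 ] [0.4823 0.3706 0.043 ]
t 12.28 tcp [0.5227 0.2929 0.1294] xyaw -6.60 tilt 1.13 F [-0.485  -0.471  -0.8978] open 0.801 q6 2.00
-> units [-0.004  0.002  0.663] turn 0 rows>= 2.0
```

```bash
python3 -m crank '[[0,0,0.2,0,0.8],[0,0,0.4,0,0.8],[0,0,0.46,0,0.8],[0,0,0.46,0,0.8]]'; python3 - <<'E'
from h import *
P=imaging.camera_params("wrist"); im=imaging.capture("wrist"); cv2.imwrite("pics/w10.png",im); pickle.dump(P,open("w10.pkl","wb"))
c=circ(im,P,[.524,.293],.022,.022,lo=.8,hi=1.2)
c=circ(im,P,[.524,.293],.010,.022,lo=.7,hi=1.3)
to([c[0],c[1],.010])
big=cv2.resize(im,None,fx=4,fy=4,interpolation=cv2.INTER_CUBIC); draw(big,P,c,.022,.022); draw(big,P,c,.01,.022); cv2.imwrite("pics/w10c.png",big[600:1200,640:1440])
E
```

```text
clock: 12.78
eef_pos: [0.524, 0.2928, 0.0605]
eef_rot: [0.998, -0.058, 0.009, -0.002]
wrist_force: [1.1, -0.3, 0.4]
opening: 0.798
circle [0.5239 0.293 ] r 0.021137913301351133 (want 0.022 ) inl 0.88 180 err 0.00014895191582061902
circle [0.5241 0.293 ] r 0.010301340713657781 (want 0.01 ) inl 1.0 180 err 0.0001444315534240352
t 12.82 tcp [0.5247 0.2931 0.0614] xyaw -6.61 tilt 1.20 F [0.0525 0.1344 0.294 ] open 0.800 q6 2.00
-> units [-0.011  0.003  0.342] turn 0 rows>= 1.0
```

View pics/w10c.png

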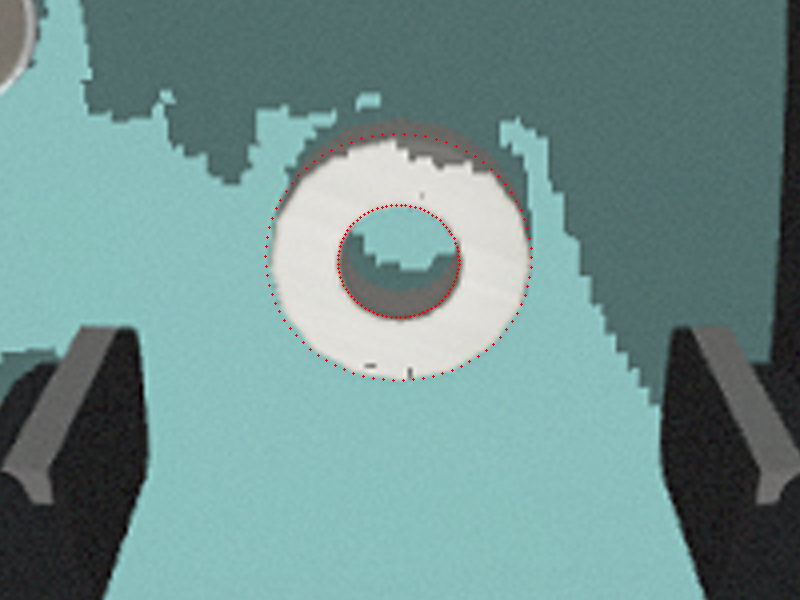

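```bash
python3 -m crank '[[0,0,0.15,0,0.8],[-0.01,0,0.3,0,0.8],[-0.01,0,0.34,0,0.8],[-0.01,0,0.34,0,0.8]]'; python3 - <<'E'
from h import *
P=imaging.camera_params("wrist"); im=imaging.capture("wrist"); cv2.imwrite("pics/w11.png",im); pickle.dump(P,open("w11.pkl","wb"))
c=circ(im,P,[.524,.293],.010,.022,lo=.7,hi=1.3)
to([.524,.293,.010])
E
```

```text
clock: 13.32
eef_pos: [0.5249, 0.2936, 0.0113]
eef_rot: [0.998, -0.058, 0.011, -0.003]
wrist_force: [0.4, -0.3, 0.5]
opening: 0.801
circle [0.5241 0.293 ] r 0.01023490293971163 (want 0.01 ) inl 0.97 173 err 0.0001134950293340918
t 13.38 tcp [0.5253 0.2938 0.0117] xyaw -6.62 tilt 1.33 F [ 0.1939 -0.4389 -0.0114] open 0.799 q6 2.00
-> units [-0.009  0.006  0.011] turn 0 rows>= 1.0
```

View pics/w11.png

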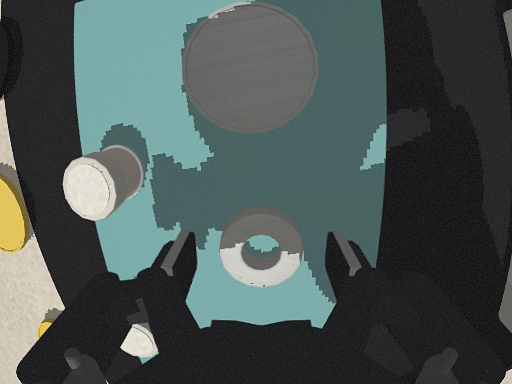

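```bash
python3 -m crank '[[-0.009,0.006,0.008,0,0.8],[-0.009,0.006,0.008,0,0.6],[-0.009,0.006,0.008,0,0.4],[-0.009,0.006,0.008,0,0.3],[-0.009,0.006,0.008,0,0.3]]' 50; python3 -m crank '[[0,0,-0.2,0,0.3],[0,0,-0.5,0,0.3],[0,0,-0.9,0,0.3],[0,0,-0.9,0,0.3],[0,0,-0.9,0,0.3]]'; python3 - <<'E'
from h import *
P=imaging.camera_params("wrist"); im=imaging.capture("wrist"); cv2.imwrite("pics/w12.png",im); pickle.dump(P,open("w12.pkl","wb"))
p,R,y=st();z()
P1=pickle.load(open("w11.pkl","rb")); im1=cv2.imread("pics/w11.png")
circ(im1,P1,atz("wrist",(250,67),.021,P1)[:2],.031,.021,lo=.85,hi=1.15)
E
```

```text
clock: 14.0
eef_pos: [0.5247, 0.2933, 0.0115]
eef_rot: [0.998, -0.058, 0.012, -0.003]
wrist_force: [-1.2, 0.2, 5.0]
opening: 0.484
clock: 14.62
eef_pos: [0.5209, 0.2925, 0.1458]
eef_rot: [0.998, -0.058, 0.012, -0.003]
wrist_force: [0.3, 0.1, -1.3]
opening: 0.48
t 14.68 tcp [0.5203 0.2923 0.1447] xyaw -6.61 tilt 1.25 F [ 0.4918  0.516  -1.269 ] open 0.481 q6 2.00
q [ 0.311   0.2761  1.6367 -0.003   1.2073  1.9982] toolz [ 0.0214  0.004  -0.9998]
circle [0.6152 0.2886] r 0.03163617908142227 (want 0.031 ) inl 0.6 102 err 0.0002266633350226575
```

View pics/w12.png

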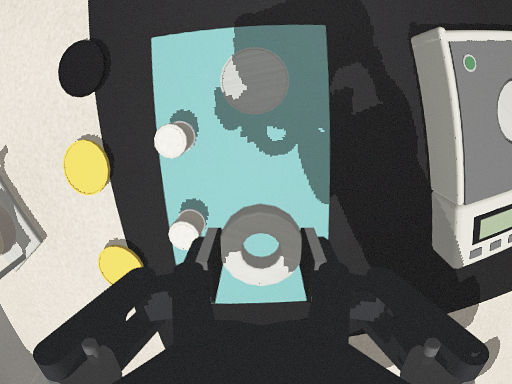

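```bash
python3 - <<'E'
from h import *
P=pickle.load(open("w12.pkl","rb")); im=cv2.imread("pics/w12.png")
p,R,y=st()
c=circ(im,P,p[:2],.010,p[2]+.0105,lo=.7,hi=1.3); print("off tool",R.T@np.r_[c-p[:2],0])
c=circ(im,P,p[:2],.022,p[2]+.0105,lo=.8,hi=1.2)
to([.55,.06,.15])
E
```

```text
t 14.68 tcp [0.5203 0.2923 0.1447] xyaw -6.61 tilt 1.25 F [ 0.4918  0.516  -1.269 ] open 0.481 q6 2.00
circle [0.5202 0.2919] r 0.010318217556523202 (want 0.01 ) inl 0.83 178 err 0.00012132215600705478
off tool [-0.      0.0004 -0.    ]
circle [0.5223 0.2918] r 0.023207407890316997 (want 0.022 ) inl 0.63 180 err 0.00039787673265136056
t 14.68 tcp [0.5203 0.2923 0.1447] xyaw -6.61 tilt 1.25 F [ 0.4918  0.516  -1.269 ] open 0.481 q6 2.00
-> units [ 0.376  1.515 -0.037] turn 0 rows>= 4.0
```

Good, the bore is centred on the TCP. I'll carry it over to the well.

```bash
python3 -m crank '[[0.05,0.3,0,0,0.3],[0.15,0.65,-0.02,0,0.3],[0.2,1,-0.04,0,0.3],[0.2,1,-0.04,0,0.3]]'; python3 -m crank '[[0.05,0.3,0,0,0.3],[0.15,0.5,0,0,0.3],[0.18,0.52,0,0,0.3],[0.18,0.52,0,0,0.3],[0.18,0.52,0,0,0.3]]'; python3 - <<'E'
from h import *
z();to([.5778,.0304,.115])
E
```

```text
clock: 15.18
eef_pos: [0.5318, 0.1366, 0.1484]
eef_rot: [0.998, -0.06, 0.009, -0.002]
wrist_force: [0.3, 0.9, 0.3]
opening: 0.482
clock: 15.8
eef_pos: [0.5486, 0.0573, 0.1478]
eef_rot: [0.998, -0.059, 0.008, -0.002]
wrist_force: [-0.1, 0.1, -0.0]
opening: 0.484
q [-0.1181  0.1645  1.7616  0.0059  1.1997  1.5691] toolz [ 0.0163  0.0036 -0.9999]
t 15.80 tcp [0.5486 0.0573 0.1478] xyaw -6.79 tilt 0.96 F [-0.077  0.143 -0.045] open 0.484 q6 1.57
-> units [0.211 0.156 0.221] turn 0 rows>= 1.0
```

```bash
python3 -m crank '[[0.1,0.1,0.05,0,0.3],[0.21,0.155,0.12,0,0.3],[0.21,0.155,0.2,0,0.3],[0.21,0.155,0.22,0,0.3],[0.21,0.155,0.22,0,0.3]]'; python3 - <<'E'
from h import *
P=imaging.camera_params("wrist"); im=imaging.capture("wrist"); cv2.imwrite("pics/w13.png",im); pickle.dump(P,open("w13.pkl","wb"))
p,R,y=st();z()
c=circ(im,P,p[:2],.010,p[2]+.0105,lo=.7,hi=1.3)
c2=circ(im,P,[.5778,.0304],.008,.085,lo=.7,hi=1.3)
c3=circ(im,P,[.5778,.0304],.031,.065,lo=.85,hi=1.15)
to([.5778,.0304,.087])
cv2.imwrite("pics/w13c.png",cv2.resize(im[150:310,160:360],None,fx=4,fy=4,interpolation=cv2.INTER_CUBIC)[:600])
E
```

```text
clock: 16.42
eef_pos: [0.5769, 0.0314, 0.1149]
eef_rot: [0.998, -0.059, 0.008, -0.002]
wrist_force: [0.1, -0.6, -1.1]
opening: 0.478
t 16.48 tcp [0.5773 0.0313 0.1154] xyaw -6.75 tilt 0.96 F [-0.9315  0.4108 -0.4306] open 0.476 q6 1.53
q [-0.1582  0.2692  1.7081  0.0069  1.1487  1.5276] toolz [ 0.0163  0.0038 -0.9999]
circle [0.5833 0.0299] r 0.009294443494491714 (want 0.01 ) inl 0.92 74 err 9.67724984910442e-05
few 0
circle [0.5779 0.0304] r 0.03106351359491148 (want 0.031 ) inl 0.86 151 err 0.00018474186638897883
t 16.48 tcp [0.5773 0.0313 0.1154] xyaw -6.75 tilt 0.96 F [-0.9315  0.4108 -0.4306] open 0.476 q6 1.53
-> units [0.001 0.006 0.189] turn 0 rows>= 1.0
```

View pics/w13c.png

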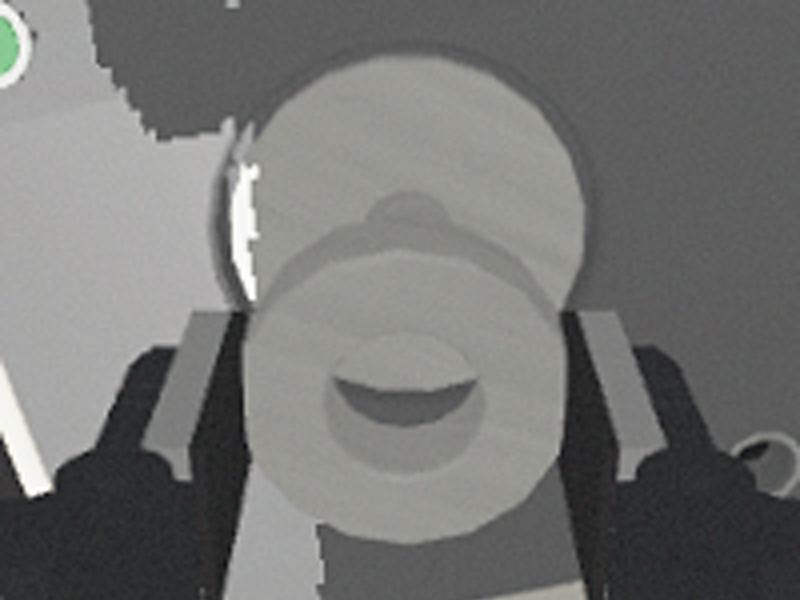

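```bash
python3 -m crank '[[0,0.005,0.08,0,0.3],[0,0.005,0.15,0,0.3],[0,0.005,0.185,0,0.3],[0,0.005,0.19,0,0.3]]'; python3 - <<'E'
from h import *
P=imaging.camera_params("wrist"); im=imaging.capture("wrist"); cv2.imwrite("pics/w14.png",im); pickle.dump(P,open("w14.pkl","wb"))
p,R,y=st()
c3=circ(im,P,[.5778,.0304],.031,.065,lo=.85,hi=1.15)
to([.5778,.0304,.070])
cv2.imwrite("pics/w14c.png",cv2.resize(im[150:310,160:360],None,fx=4,fy=4,interpolation=cv2.INTER_CUBIC)[:600])
E
```

```text
clock: 16.98
eef_pos: [0.5773, 0.0306, 0.0861]
eef_rot: [0.998, -0.059, 0.007, -0.002]
wrist_force: [-0.0, 0.5, -0.4]
opening: 0.479
t 17.02 tcp [0.5776 0.0306 0.0865] xyaw -6.75 tilt 0.93 F [0.2269 0.6561 0.1842] open 0.481 q6 1.53
circle [0.5786 0.0302] r 0.030643352729027077 (want 0.031 ) inl 0.65 137 err 0.0001918739057196557
t 17.02 tcp [0.5776 0.0306 0.0865] xyaw -6.75 tilt 0.93 F [0.2269 0.6561 0.1842] open 0.481 q6 1.53
-> units [-0.     0.002  0.11 ] turn 0 rows>= 1.0
```

View pics/w14c.png

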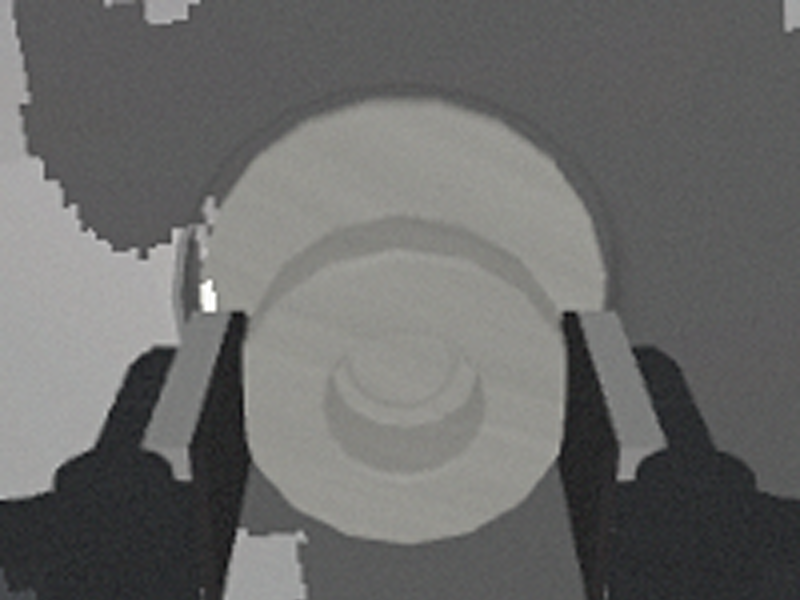

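```bash
python3 -m crank '[[0,0.002,0.04,0,0.3],[0,0.002,0.075,0,0.3],[0,0.002,0.1,0,0.3],[0,0.002,0.1,0,0.3]]'; python3 -c "
from h import *
to([.5778,.0304,.068])"
```

```text
clock: 17.52
eef_pos: [0.5774, 0.0304, 0.071]
eef_rot: [0.998, -0.059, 0.007, -0.002]
wrist_force: [0.0, 0.1, -0.9]
opening: 0.478
t 17.52 tcp [0.5774 0.0304 0.071 ] xyaw -6.76 tilt 0.88 F [ 0.0393  0.1113 -0.8679] open 0.478 q6 1.53
-> units [ 0.002 -0.     0.02 ] turn 0 rows>= 1.0
```

```bash
python3 -m crank '[[0,0,0.01,0,0.3],[0,0,0.018,0,0.3],[0,0,0.018,0,0.3]]'; python3 -c "
from h import *
to([.5778,.0304,.0675])"
```

```text
clock: 17.9
eef_pos: [0.5776, 0.0304, 0.0686]
eef_rot: [0.998, -0.059, 0.007, -0.002]
wrist_force: [-1.7, 0.4, 2.5]
opening: 0.481
t 17.90 tcp [0.5776 0.0304 0.0686] xyaw -6.76 tilt 0.89 F [-1.6845  0.4429  2.5349] open 0.481 q6 1.53
-> units [ 0.001 -0.     0.007] turn 0 rows>= 1.0
```

```bash
python3 -m crank '[[0,0,0,0,0.55],[0,0,0,0,0.7],[0,0,0,0,0.75],[0,0,-0.05,0,0.75]]'; python3 -m crank '[[0,0,-0.15,0,0.75],[0,0,-0.35,0,0.75],[-0.1,0,-0.5,0,0.8],[-0.2,0,-0.55,0,0.8],[-0.2,0,-0.55,0,0.8]]'; python3 - <<'E'
from h import *
P=imaging.camera_params("wrist"); im=imaging.capture("wrist"); cv2.imwrite("pics/w15.png",im)
p,R,y=st();z()
circ(im,P,[.5778,.0304],.031,.065,lo=.85,hi=1.15)
circ(im,P,[.5778,.0304],.010,.079,lo=.8,hi=1.2)
circ(im,P,[.5778,.0304],.022,.079,lo=.8,hi=1.2)
print(imaging.recognise("wrist","pan_mid")[:3])
to([.6152,.286,.13])
E
```

```text
clock: 18.4
eef_pos: [0.5769, 0.0305, 0.0757]
eef_rot: [0.998, -0.059, 0.007, -0.002]
wrist_force: [0.3, -0.6, -0.7]
opening: 0.749
clock: 19.02
eef_pos: [0.5461, 0.0337, 0.159]
eef_rot: [0.998, -0.059, 0.008, -0.002]
wrist_force: [0.1, -0.5, 0.4]
opening: 0.797
t 19.07 tcp [0.5462 0.0336 0.1583] xyaw -6.75 tilt 0.88 F [-0.8959  0.0802 -0.1419] open 0.800 q6 1.52
q [-0.163   0.1429  1.7637  0.0067  1.2211  1.5234] toolz [ 0.0148  0.0039 -0.9999]
circle [0.5776 0.0304] r 0.030856939324751313 (want 0.031 ) inl 0.97 180 err 0.0001708426354973994
few 0
circle [0.5716 0.0495] r 0.005080338667647907 (want 0.022 ) inl 1.0 15 err 0.001126203543041794
[{'location': [136.4, 350.0], 'p': 0.77}, {'location': [43.5, 147.3], 'p': 0.64}, {'location': [7.7, 277.4], 'p': 0.61}]
t 19.12 tcp [0.5462 0.0336 0.1578] xyaw -6.76 tilt 0.83 F [ 0.0266 -0.1589 -0.471 ] open 0.800 q6 1.52
-> units [ 0.256 -1.724  0.199] turn 0 rows>= 5.0
```

View pics/w15.png

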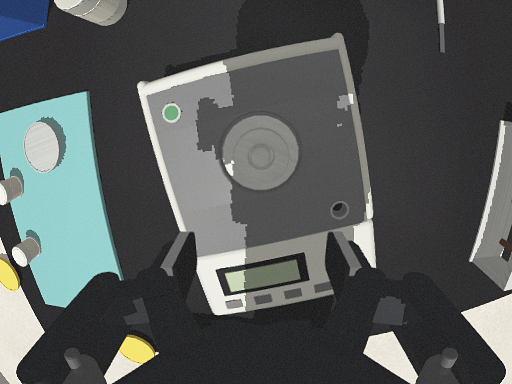

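```bash
python3 -m crank '[[0.02,-0.3,0,0,1],[0.06,-0.65,0,0,1],[0.1,-1,0,0,1],[0.1,-1,0,0,1]]';python3 -m crank '[[0.05,-0.3,0.1,0,1],[0.14,-0.65,0.2,0,1],[0.16,-0.72,0.2,0,1],[0.16,-0.72,0.2,0,1],[0.16,-0.72,0.2,0,1]]'; python3 - <<'E'
from h import *
P=imaging.camera_params("wrist"); im=imaging.capture("wrist"); cv2.imwrite("pics/w16.png",im); pickle.dump(P,open("w16.pkl","wb"))
p,R,y=st();z()
c=circ(im,P,[.6152,.286],.031,.021,lo=.85,hi=1.15)
to([c[0],c[1],.05])
E
```

```text
clock: 19.62
eef_pos: [0.579, 0.1839, 0.158]
eef_rot: [0.998, -0.057, 0.006, -0.003]
wrist_force: [-0.1, -0.7, 0.2]
opening: 1.002
clock: 20.25
eef_pos: [0.6158, 0.2872, 0.1294]
eef_rot: [0.998, -0.058, 0.007, -0.003]
wrist_force: [-0.8, 0.7, 0.3]
opening: 0.999
t 20.30 tcp [0.6158 0.2872 0.1296] xyaw -6.61 tilt 0.84 F [-0.0042 -0.0155 -1.2629] open 0.998 q6 1.94
q [0.2586 0.4969 1.3804 0.0009 1.2497 1.9445] toolz [ 0.0139  0.0046 -0.9999]
circle [0.6144 0.2878] r 0.031041240575733285 (want 0.031 ) inl 0.75 167 err 0.00017082300938000037
t 20.30 tcp [0.6158 0.2872 0.1296] xyaw -6.61 tilt 0.84 F [-0.0042 -0.0155 -1.2629] open 0.998 q6 1.94
-> units [-0.017  0.001  0.531] turn 0 rows>= 2.0
```

View pics/w16.png

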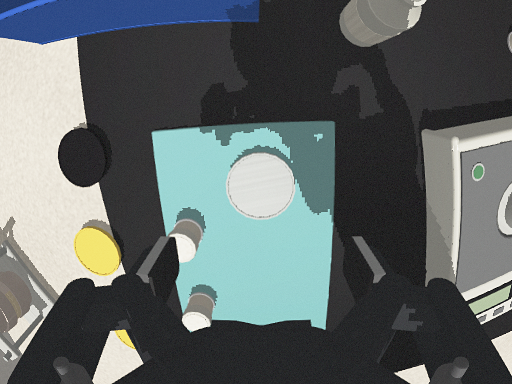

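```bash
python3 -m crank '[[-0.01,0,0.2,0,1],[-0.017,0,0.45,0,1],[-0.017,0,0.53,0,1],[-0.017,0,0.53,0,1]]'; python3 - <<'E'
from h import *
P=imaging.camera_params("wrist"); im=imaging.capture("wrist"); cv2.imwrite("pics/w17.png",im); pickle.dump(P,open("w17.pkl","wb"))
c=circ(im,P,[.6144,.2878],.031,.021,lo=.85,hi=1.15)
to([c[0],c[1],.005])
E
```

```text
clock: 20.8
eef_pos: [0.6142, 0.2872, 0.05]
eef_rot: [0.998, -0.058, 0.006, -0.002]
wrist_force: [-0.3, -0.1, 0.3]
opening: 0.997
circle [0.6165 0.2883] r 0.029857993840771417 (want 0.031 ) inl 0.61 107 err 0.00033729865668972043
t 20.85 tcp [0.6152 0.2876 0.0513] xyaw -6.64 tilt 0.93 F [-0.0467  0.3613  0.0086] open 1.000 q6 1.95
-> units [ 0.004 -0.003  0.309] turn 0 rows>= 1.0
```

View pics/w17.png

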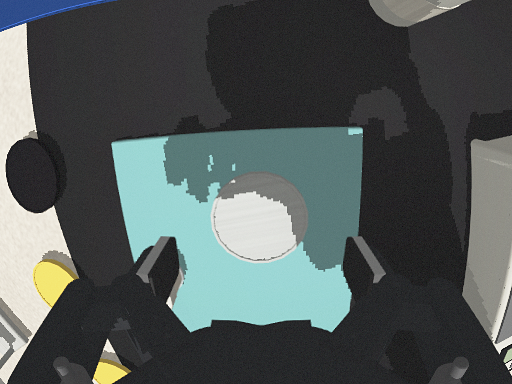

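```bash
python3 - <<'E'
from h import *
P=pickle.load(open("w17.pkl","rb")); im=cv2.imread("pics/w17.png")
c=circ(im,P,[.6144,.2878],.031,.021,lo=.92,hi=1.08)
to([c[0],c[1],.005])
E
```

```text
circle [0.6164 0.2877] r 0.02961800791839247 (want 0.031 ) inl 0.59 73 err 0.0002663210718817847
t 20.85 tcp [0.6152 0.2876 0.0513] xyaw -6.64 tilt 0.93 F [-0.0467  0.3613  0.0086] open 1.000 q6 1.95
-> units [0.003 0.001 0.309] turn 0 rows>= 1.0
```

```bash
python3 -m crank '[[-0.005,0,0.12,0,1],[-0.005,0,0.25,0,1],[-0.005,0,0.3,0,1],[-0.005,0,0.305,0,1],[-0.005,0,0.305,0,1]]'; python3 - <<'E'
from h import *
P=imaging.camera_params("wrist"); im=imaging.capture("wrist"); cv2.imwrite("pics/w18.png",im); pickle.dump(P,open("w18.pkl","wb"))
to([.6146,.2878,.0045])
E
```

```text
clock: 21.48
eef_pos: [0.6155, 0.2881, 0.0059]
eef_rot: [0.998, -0.058, 0.008, -0.003]
wrist_force: [-0.7, -0.1, -0.6]
opening: 0.998
t 21.52 tcp [0.6157 0.2881 0.0063] xyaw -6.64 tilt 1.00 F [ 0.4384 -0.4485  0.6545] open 0.999 q6 1.95
-> units [-0.007  0.003  0.012] turn 0 rows>= 1.0
```

View pics/w18.png

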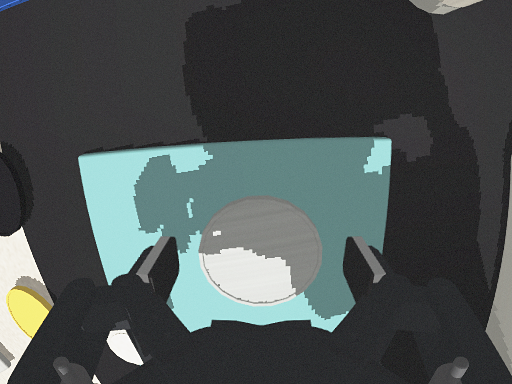

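Now I'll close on the rim of the disc.

```bash
python3 -m crank '[[-0.007,0,0.008,0,1],[-0.007,0,0.008,0,0.9],[-0.007,0,0.008,0,0.75],[-0.007,0,0.008,0,0.6],[-0.007,0,0.008,0,0.5]]' 40; python3 - <<'E'
from h import *
P=imaging.camera_params("wrist"); im=imaging.capture("wrist"); cv2.imwrite("pics/w19.png",im); pickle.dump(P,open("w19.pkl","wb"))
p,R,y=st()
c=circ(im,P,[.6146,.2878],.031,.021,lo=.9,hi=1.1)
E
```

```text
clock: 22.15
eef_pos: [0.6151, 0.2884, 0.0058]
eef_rot: [0.998, -0.058, 0.009, -0.003]
wrist_force: [-0.9, -0.9, 4.1]
opening: 0.699
t 22.20 tcp [0.6152 0.2884 0.0058] xyaw -6.63 tilt 1.06 F [-2.3037 -0.3634  5.5482] open 0.703 q6 1.95
circle [0.6164 0.2875] r 0.03039358791533647 (want 0.031 ) inl 0.68 107 err 0.00037798423156395637
```

View pics/w19.png

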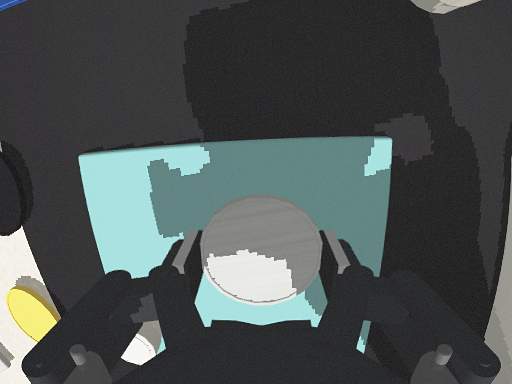

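```bash
python3 -m crank '[[0,0,-0.15,0,0.5],[0,0,-0.45,0,0.5],[0,0,-0.85,0,0.5],[0,0,-0.97,0,0.5],[0,0,-0.97,0,0.5]]'; python3 - <<'E'
from h import *
P=imaging.camera_params("wrist"); im=imaging.capture("wrist"); cv2.imwrite("pics/w20.png",im); pickle.dump(P,open("w20.pkl","wb"))
p,R,y=st();z()
for hh in(.0152,):
    c=circ(im,P,p[:2],.031,p[2]+hh,lo=.9,hi=1.1); print("off tool",R.T@np.r_[c-p[:2],0])
to([.58,.06,.16])
E
```

```text
clock: 22.82
eef_pos: [0.6136, 0.2878, 0.1535]
eef_rot: [0.998, -0.058, 0.01, -0.004]
wrist_force: [0.1, 0.3, -0.8]
opening: 0.701
t 22.88 tcp [0.6122 0.2875 0.1508] xyaw -6.63 tilt 1.02 F [-0.0605  0.2042 -1.4988] open 0.698 q6 1.95
q [0.2605 0.4662 1.3787 0.0007 1.279  1.9468] toolz [ 0.0169  0.0053 -0.9998]
circle [0.6133 0.2871] r 0.03131480040623616 (want 0.031 ) inl 0.59 177 err 0.00022882147014593806
off tool [0.0011 0.0002 0.    ]
t 22.88 tcp [0.6122 0.2875 0.1508] xyaw -6.63 tilt 1.02 F [-0.0605  0.2042 -1.4988] open 0.698 q6 1.95
-> units [-0.037  1.531 -0.073] turn 0 rows>= 4.0
```

View pics/w20.png

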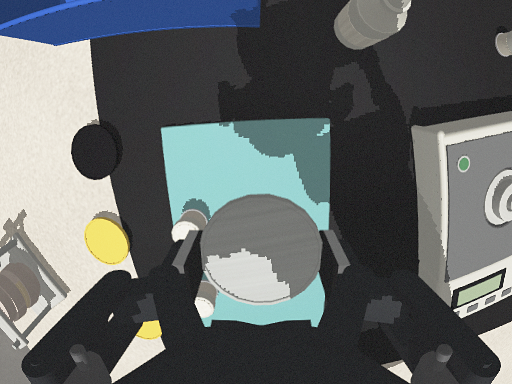

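```bash
python3 - <<'E'
from h import *
P=pickle.load(open("w20.pkl","rb")); im=cv2.imread("pics/w20.png")
p=np.array([.6122,.2875,.1508])
C=-cv2.Rodrigues(P["rvec"])[0].T@P["tvec"]; print("cam",C)
big=cv2.resize(im,None,fx=4,fy=4,interpolation=cv2.INTER_CUBIC)
draw(big,P,[.6133,.2871],.031,p[2]+.0152); draw(big,P,[.6122,.2873],.031,p[2]+.0152,(0,255,0))
cv2.imwrite("pics/w20c.png",big[720:1270,720:1360])
E
```

```text
cam [0.6856 0.2776 0.2977]
```

View pics/w20c.png

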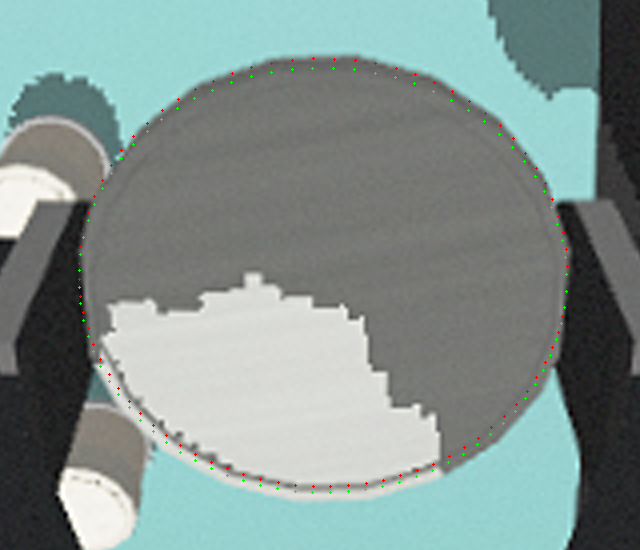

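```bash
python3 -m crank '[[0,0.3,0,0,0.5],[0,0.65,-0.02,0,0.5],[-0.02,1,-0.02,0,0.5],[-0.02,1,-0.02,0,0.5]]'; python3 -m crank '[[0,0.3,0,0,0.5],[-0.02,0.5,-0.02,0,0.5],[-0.02,0.5,-0.02,0,0.5],[-0.02,0.5,-0.02,0,0.5]]'; python3 - <<'E'
from h import *
z();to([.5772,.0305,.115])
E
```

```text
clock: 23.38
eef_pos: [0.5896, 0.1355, 0.1494]
eef_rot: [0.998, -0.06, 0.005, -0.002]
wrist_force: [0.4, -0.8, -2.0]
opening: 0.699
clock: 23.88
eef_pos: [0.577, 0.0625, 0.1505]
eef_rot: [0.998, -0.06, 0.004, -0.003]
wrist_force: [0.4, -0.2, -0.3]
opening: 0.702
q [-0.1035  0.2382  1.6701  0.0064  1.2254  1.5848] toolz [ 0.0085  0.0052 -1.    ]
t 23.88 tcp [0.577  0.0625 0.1505] xyaw -6.85 tilt 0.57 F [ 0.4167 -0.2107 -0.2676] open 0.702 q6 1.58
-> units [0.025 0.213 0.236] turn 0 rows>= 1.0
```

```bash
python3 -m crank '[[0.02,0.1,0.05,0,0.5],[0.025,0.21,0.12,0,0.5],[0.025,0.21,0.2,0,0.5],[0.025,0.21,0.235,0,0.5],[0.025,0.21,0.235,0,0.5]]'; python3 - <<'E'
from h import *
P=imaging.camera_params("wrist"); im=imaging.capture("wrist"); cv2.imwrite("pics/w21.png",im); pickle.dump(P,open("w21.pkl","wb"))
p,R,y=st();z()
c=circ(im,P,p[:2],.031,p[2]+.0152,lo=.9,hi=1.1)
c3=circ(im,P,[.5778,.0304],.031,.065,lo=.85,hi=1.15)
to([.5772,.0305,.085])
E
```

```text
clock: 24.5
eef_pos: [0.5768, 0.0313, 0.1144]
eef_rot: [0.998, -0.06, 0.003, -0.003]
wrist_force: [-0.2, 0.8, 0.2]
opening: 0.697
t 24.55 tcp [0.5772 0.0313 0.115 ] xyaw -6.83 tilt 0.57 F [ 0.064   0.4179 -0.4794] open 0.698 q6 1.53
q [-0.1584  0.275   1.7017  0.0072  1.1574  1.5288] toolz [ 0.0084  0.0054 -1.    ]
circle [0.5772 0.0306] r 0.030956598467480133 (want 0.031 ) inl 0.64 104 err 0.00027167613054239075
circle [0.5782 0.0303] r 0.030835842468089663 (want 0.031 ) inl 0.9 101 err 0.00017719036844198341
t 24.55 tcp [0.5772 0.0313 0.115 ] xyaw -6.83 tilt 0.57 F [ 0.064   0.4179 -0.4794] open 0.698 q6 1.53
-> units [-0.001  0.006  0.2  ] turn 0 rows>= 1.0
```

View pics/w21.png

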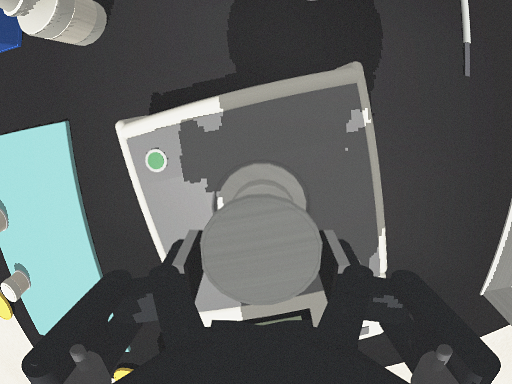

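```bash
python3 -m crank '[[0.002,0.005,0.08,0,0.5],[0.002,0.005,0.16,0,0.5],[0.002,0.005,0.2,0,0.5],[0.002,0.005,0.2,0,0.5]]'; python3 -c "
from h import *
to([.5775,.0304,.079])"
```

```text
clock: 25.05
eef_pos: [0.577, 0.0308, 0.0841]
eef_rot: [0.998, -0.06, 0.003, -0.003]
wrist_force: [-0.2, 1.2, -0.9]
opening: 0.696
t 25.05 tcp [0.577  0.0308 0.0841] xyaw -6.83 tilt 0.50 F [-0.1509  1.2499 -0.9271] open 0.696 q6 1.53
-> units [0.003 0.002 0.034] turn 0 rows>= 1.0
```

```bash
python3 -m crank '[[0.003,0.002,0.012,0,0.5],[0.003,0.002,0.024,0,0.5],[0.003,0.002,0.034,0,0.5],[0.003,0.002,0.034,0,0.5]]'; python3 -c "
from h import *
to([.5775,.0304,.0765])"
```

```text
clock: 25.55
eef_pos: [0.5774, 0.0305, 0.0789]
eef_rot: [0.998, -0.06, 0.003, -0.003]
wrist_force: [-0.7, 0.9, -0.5]
opening: 0.7
t 25.55 tcp [0.5774 0.0305 0.0789] xyaw -6.83 tilt 0.50 F [-0.7185  0.9435 -0.5224] open 0.700 q6 1.53
-> units [0.    0.    0.016] turn 0 rows>= 1.0
```

The hub has passed the post top with no contact force, so it's on the post. Now the last 2 mm.

```bash
python3 -m crank '[[0,0,0.008,0,0.5],[0,0,0.015,0,0.5],[0,0,0.015,0,0.5]]'; python3 - <<'E'
from h import *
P=imaging.camera_params("wrist"); im=imaging.capture("wrist"); cv2.imwrite("pics/w22.png",im)
st()
cv2.imwrite("pics/side1.png",cv2.resize(imaging.capture("side")[140:240,190:330],None,fx=5,fy=5))
E
```

```text
clock: 25.92
eef_pos: [0.5775, 0.0305, 0.0768]
eef_rot: [0.998, -0.06, 0.003, -0.003]
wrist_force: [-1.4, -0.9, 0.2]
opening: 0.698
t 25.98 tcp [0.5775 0.0305 0.0768] xyaw -6.83 tilt 0.50 F [-0.7288  0.2438  1.1801] open 0.697 q6 1.53
```

View pics/w22.png

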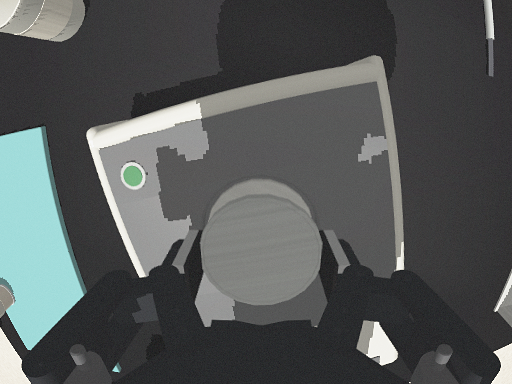

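View pics/side1.png

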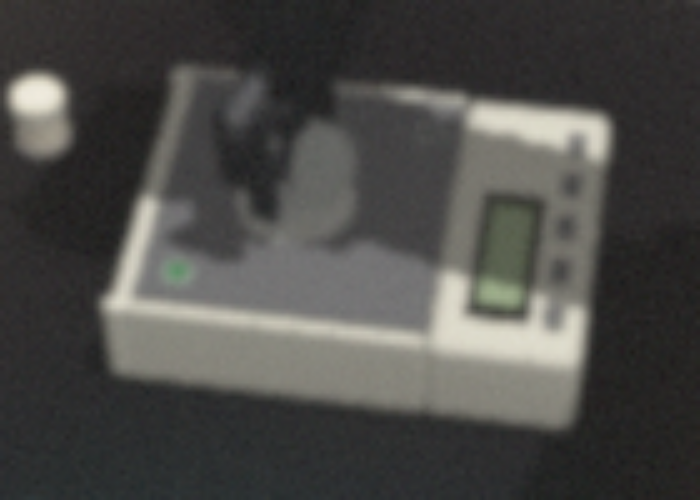

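```bash
python3 -m crank '[[0,0,0.004,0,0.5],[0,0,0.008,0,0.5],[0,0,0.008,0,0.5]]'
```

```text
clock: 26.4
eef_pos: [0.5775, 0.0305, 0.0767]
eef_rot: [0.998, -0.059, 0.003, -0.003]
wrist_force: [-5.2, -0.8, 7.9]
opening: 0.697
```

```bash
python3 -m crank '[[0,0,-0.002,0,0.72],[0,0,-0.002,0,0.85],[0,0,-0.002,0,1],[0,0,-0.02,0,1]]'; python3 -m crank '[[0,0,-0.15,0,1],[0,0,-0.4,0,1],[-0.1,0,-0.55,0,1],[-0.25,0,-0.6,0,1],[-0.25,0,-0.6,0,1]]'; python3 - <<'E'
from h import *
P=imaging.camera_params("wrist"); im=imaging.capture("wrist"); cv2.imwrite("pics/w23.png",im); pickle.dump(P,open("w23.pkl","wb"))
p,R,y=st();z()
c=circ(im,P,[.5777,.0304],.031,.0915,lo=.9,hi=1.1)
c3=circ(im,P,[.5778,.0304],.0335,.067,lo=.93,hi=1.1)
k=circ(im,P,[.5217,-.0323],.006,.067,lo=.5,hi=1.6)
E
```

```text
clock: 26.9
eef_pos: [0.5773, 0.0305, 0.0795]
eef_rot: [0.998, -0.059, 0.003, -0.003]
wrist_force: [-0.9, 0.1, 0.7]
opening: 0.998
clock: 27.52
eef_pos: [0.5393, 0.0346, 0.1701]
eef_rot: [0.998, -0.059, 0.003, -0.003]
wrist_force: [-0.3, -1.0, -0.4]
opening: 1.001
t 27.57 tcp [0.5397 0.0344 0.1695] xyaw -6.82 tilt 0.50 F [-0.3387 -0.1515 -0.0539] open 1.000 q6 1.52
q [-0.1636  0.1203  1.7652  0.0069  1.2504  1.5241] toolz [ 0.0068  0.0055 -1.    ]
circle [0.5777 0.0299] r 0.03108532662847484 (want 0.031 ) inl 0.85 61 err 0.0002131345826234358
circle [0.5738 0.0305] r 0.034494019386176064 (want 0.0335 ) inl 0.79 29 err 0.00021218712996225457
circle [ 0.5219 -0.032 ] r 0.005780861783929404 (want 0.006 ) inl 1.0 67 err 0.00015760168115745149
```

View pics/w23.png

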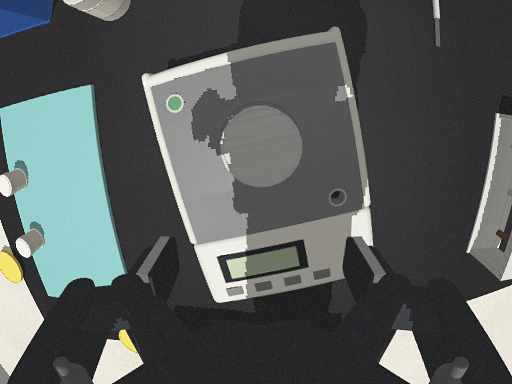

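```bash
python3 -c "
from h import *
to([.44,-.22,.25])"
```

```text
t 27.57 tcp [0.5397 0.0344 0.1695] xyaw -6.82 tilt 0.50 F [-0.3387 -0.1515 -0.0539] open 1.000 q6 1.52
-> units [-0.455  1.76  -0.55 ] turn 0 rows>= 5.0
```

```bash
python3 -m crank '[[-0.05,0.25,-0.15,0,0.6],[-0.15,0.6,-0.35,0,0.6],[-0.25,0.9,-0.5,0,0.6],[-0.25,0.9,-0.55,0,0.6]]'; python3 -m crank '[[-0.1,0.3,0,0,0.6],[-0.2,0.65,0,0,0.6],[-0.2,0.86,0,0,0.6],[-0.2,0.86,0,0,0.6],[-0.2,0.86,0,0,0.6]]'; python3 - <<'E'
from h import *
P=imaging.camera_params("wrist"); im=imaging.capture("wrist"); cv2.imwrite("pics/w24.png",im); pickle.dump(P,open("w24.pkl","wb"))
p,R,y=st();z()
for t in("probe_mid","spatula","brush","rack"): print(t,[(np.round(a["location"],1),round(a["p"],2)) for a in imaging.recognise("wrist",t)])
E
```

```text
clock: 28.08
eef_pos: [0.4862, -0.0986, 0.2523]
eef_rot: [0.998, -0.062, 0.004, -0.002]
wrist_force: [0.2, -0.4, -0.5]
opening: 0.6
clock: 28.7
eef_pos: [0.441, -0.2219, 0.2507]
eef_rot: [0.998, -0.061, 0.004, -0.003]
wrist_force: [-0.4, -0.0, 0.7]
opening: 0.603
t 28.75 tcp [ 0.441  -0.2217  0.2508] xyaw -7.00 tilt 0.56 F [0.5975 0.0443 0.3607] open 0.601 q6 0.97
q [-0.7172 -0.074   1.7981  0.0094  1.4145  0.9743] toolz [ 0.0083  0.0051 -1.    ]
probe_mid [(array([335.2,  62.9]), 0.63)]
spatula [(array([331.6, 129.1]), 0.86)]
brush [(array([325.3, 183.2]), 0.79)]
rack [(array([317.2, 120.5]), 0.7)]
```

View pics/w24.png

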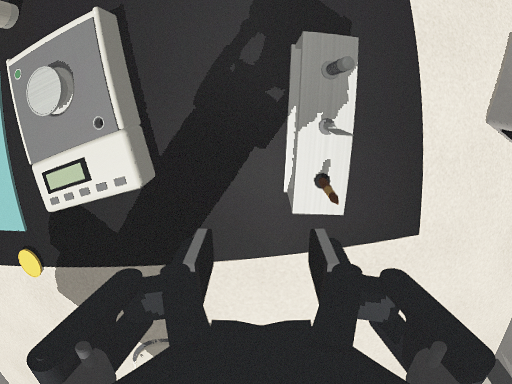

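```bash
python3 - <<'E'
from h import *
P=pickle.load(open("w24.pkl","rb")); im=cv2.imread("pics/w24.png")
cv2.imwrite("pics/w24c.png",cv2.resize(im[25:225,270:380],None,fx=5,fy=5,interpolation=cv2.INTER_CUBIC)[:600])
for u,zz in[((330,69),.086),((347,64),.152),((326,126),.082),((322,181),.082)]: print(u,atz("wrist",u,zz,P))
E
```

```text
(330, 69) [ 0.5396 -0.3057  0.086 ]
(347, 64) [ 0.5377 -0.305   0.152 ]
(326, 126) [ 0.4796 -0.2962  0.082 ]
(322, 181) [ 0.4195 -0.2873  0.082 ]
```

View pics/w24c.png

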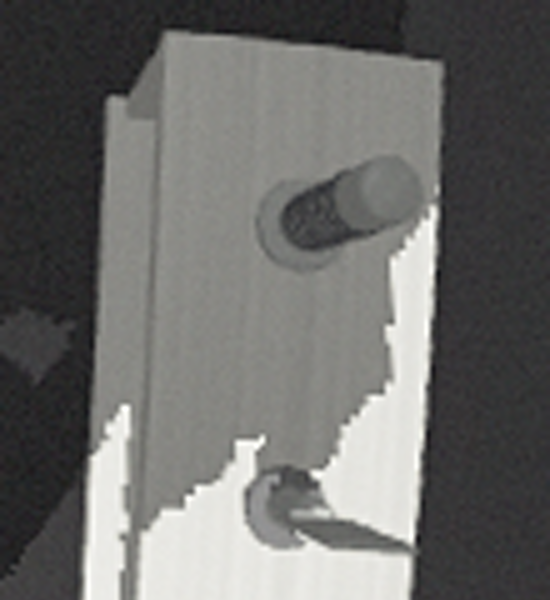

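```bash
python3 -c "
from h import *
to([.5385,-.3055,.18])"
```

```text
t 28.95 tcp [ 0.4409 -0.2221  0.2513] xyaw -7.00 tilt 0.56 F [-0.173   0.1108 -0.0794] open 0.597 q6 0.97
-> units [0.71  0.475 0.479] turn 0 rows>= 3.0
```

```bash
python3 -m crank '[[0.2,0.15,0,0,0.6],[0.5,0.35,0.1,0,0.6],[0.7,0.47,0.3,0,0.6],[0.71,0.475,0.47,0,0.6],[0.71,0.475,0.48,0,0.6]]'; python3 - <<'E'
from h import *
P=imaging.camera_params("wrist"); im=imaging.capture("wrist"); cv2.imwrite("pics/w25.png",im); pickle.dump(P,open("w25.pkl","wb"))
p,R,y=st();z()
print(proj("wrist",[.5385,-.3055,.152],P))
circ(im,P,[.5385,-.3055],.006,.152,lo=.5,hi=1.6)
circ(im,P,[.5385,-.3055],.010,.086,lo=.6,hi=1.4)
E
```

```text
clock: 29.58
eef_pos: [0.5376, -0.304, 0.1771]
eef_rot: [0.998, -0.061, 0.002, -0.004]
wrist_force: [-0.7, 0.4, 0.7]
opening: 0.601
t 29.62 tcp [ 0.5382 -0.3046  0.1789] xyaw -6.96 tilt 0.52 F [0.4914 0.3685 0.4642] open 0.597 q6 0.98
q [-0.7147  0.3078  1.5265  0.0092  1.3056  0.9752] toolz [ 0.0071  0.0056 -1.    ]
[262.0285 221.3483]
circle [ 0.5403 -0.306 ] r 0.006268059794178852 (want 0.006 ) inl 0.69 80 err 0.0001687256429435668
circle [ 0.5337 -0.3077] r 0.009668392115807606 (want 0.01 ) inl 0.57 131 err 0.00039735621920083285
```

View pics/w25.png

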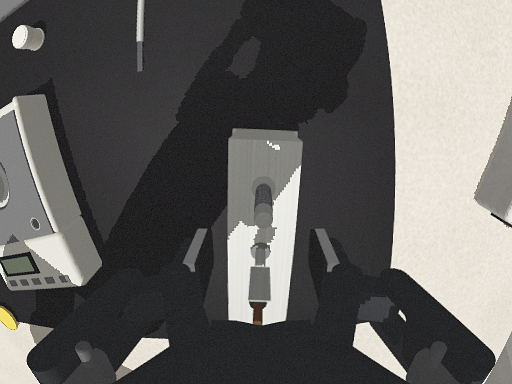

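```bash
python3 - <<'E'
from h import *
P=pickle.load(open("w25.pkl","rb")); im=cv2.imread("pics/w25.png")
big=cv2.resize(im,None,fx=6,fy=6,interpolation=cv2.INTER_CUBIC)[960:1500,1300:1850]
cv2.imwrite("pics/w25c.png",big)
for u,zz in[((264,217),.152),((262,185),.086)]: print(atz("wrist",u,zz,P))
E
```

```text
[ 0.5413 -0.307   0.152 ]
[ 0.542  -0.3057  0.086 ]
```

View pics/w25c.png

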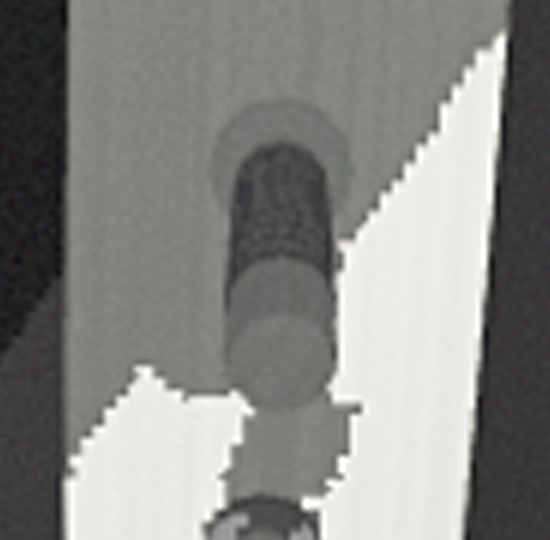

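```bash
python3 -c "
from h import *
P=pickle.load(open('w25.pkl','rb'))
print(atz('wrist',(263.3,220.3),.152,P),atz('wrist',(263.5,187.5),.086,P))
to([.5395,-.3065,.091])"
```

```text
[ 0.5391 -0.3064  0.152 ] [ 0.5397 -0.3066  0.086 ]
t 29.62 tcp [ 0.5382 -0.3046  0.1789] xyaw -6.96 tilt 0.52 F [0.4914 0.3685 0.4642] open 0.597 q6 0.98
-> units [0.007 0.015 0.586] turn 0 rows>= 2.0
```

```bash
python3 -m crank '[[0.007,0.015,0.1,0,0.6],[0.007,0.015,0.3,0,0.6],[0.007,0.015,0.5,0,0.6],[0.007,0.015,0.58,0,0.6],[0.007,0.015,0.58,0,0.6]]'; python3 - <<'E'
from h import *
P=imaging.camera_params("wrist"); im=imaging.capture("wrist"); cv2.imwrite("pics/w26.png",im); pickle.dump(P,open("w26.pkl","wb"))
to([.5395,-.3065,.091])
E
```

```text
clock: 30.25
eef_pos: [0.5394, -0.3062, 0.0918]
eef_rot: [0.998, -0.061, 0.003, -0.003]
wrist_force: [-0.4, -0.7, -0.1]
opening: 0.6
t 30.30 tcp [ 0.54   -0.3068  0.0929] xyaw -6.96 tilt 0.54 F [ 0.2498 -0.408   0.6891] open 0.601 q6 0.97
-> units [-0.004 -0.001  0.013] turn 0 rows>= 1.0
```

View pics/w26.png

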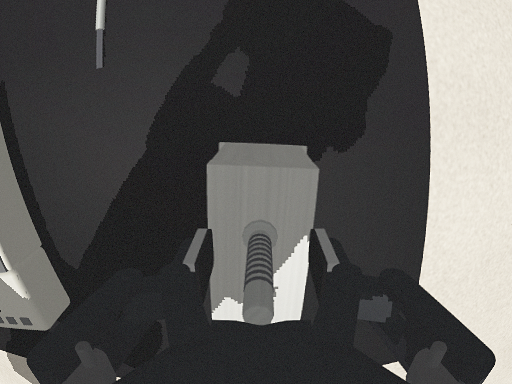

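```bash
python3 -m crank '[[-0.003,0,0.006,0,0.5],[-0.003,0,0.006,0,0.2],[-0.003,0,0.006,0,0],[-0.003,0,0.006,0,0],[-0.003,0,0.006,0,0]]' 80;  python3 -m crank '[[0,0,0,0,0],[0,0,0,0,0]]'; python3 - <<'E'
from h import *
P=imaging.camera_params("wrist"); im=imaging.capture("wrist"); cv2.imwrite("pics/w27.png",im); pickle.dump(P,open("w27.pkl","wb"))
st();z()
E
```

```text
clock: 30.92
eef_pos: [0.5399, -0.307, 0.0928]
eef_rot: [0.998, -0.061, 0.004, -0.002]
wrist_force: [-0.4, 0.6, 4.5]
opening: 0.118
clock: 31.18
eef_pos: [0.5399, -0.307, 0.0928]
eef_rot: [0.998, -0.061, 0.004, -0.002]
wrist_force: [-1.2, 0.2, 3.7]
opening: 0.121
t 31.23 tcp [ 0.5399 -0.307   0.0928] xyaw -6.96 tilt 0.56 F [-0.9788  0.7566  3.4419] open 0.118 q6 0.97
q [-0.7158  0.4065  1.5819  0.0098  1.1492  0.9724] toolz [ 0.0089  0.004  -1.    ]
```

View pics/w27.png

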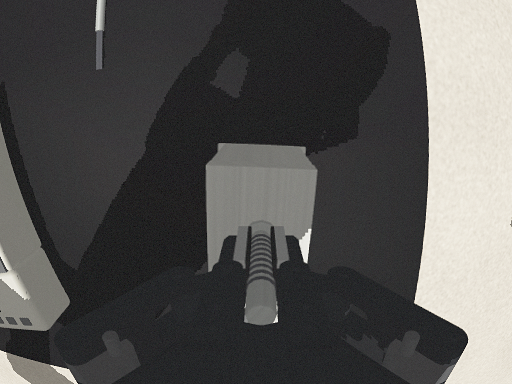

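```bash
python3 -m crank '[[0.003,0.001,-0.1,0,0],[0.005,0.003,-0.3,0,0],[0.008,0.004,-0.6,0,0],[0.009,0.004,-0.9,0,0],[0.009,0.004,-1,0,0]]'; python3 - <<'E'
from h import *
P=imaging.camera_params("wrist"); im=imaging.capture("wrist"); cv2.imwrite("pics/w28.png",im); pickle.dump(P,open("w28.pkl","wb"))
p,R,y=st();z()
for d in(0,.0858): print("tip exp px",proj("wrist",p+R[:,2]*d,P))
cv2.imwrite("pics/side2.png",cv2.resize(imaging.capture("side")[40:140,250:370],None,fx=6,fy=6))
cv2.imwrite("pics/scene2.png",cv2.resize(imaging.capture("scene")[190:320,90:220],None,fx=4.6,fy=4.6))
E
```

```text
clock: 31.85
eef_pos: [0.5411, -0.3094, 0.2471]
eef_rot: [0.998, -0.061, 0.007, -0.0]
wrist_force: [0.6, -0.9, -0.7]
opening: 0.116
t 31.90 tcp [ 0.5411 -0.3095  0.2473] xyaw -6.96 tilt 0.80 F [ 0.9778 -0.9697  0.5397] open 0.116 q6 0.97
q [-0.7176  0.2626  1.4445  0.0091  1.4239  0.9733] toolz [ 0.0139 -0.0002 -0.9999]
tip exp px [259.4112 241.9583]
tip exp px [259.8001 191.9889]
```

View pics/w28.png

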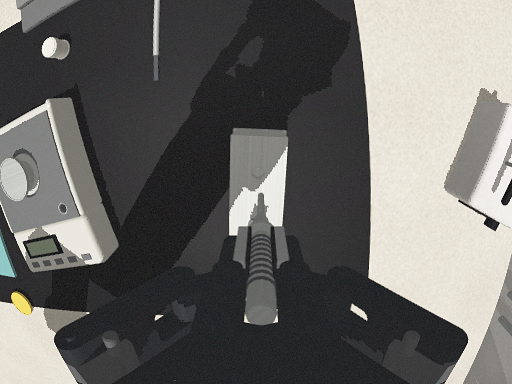

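View pics/side2.png

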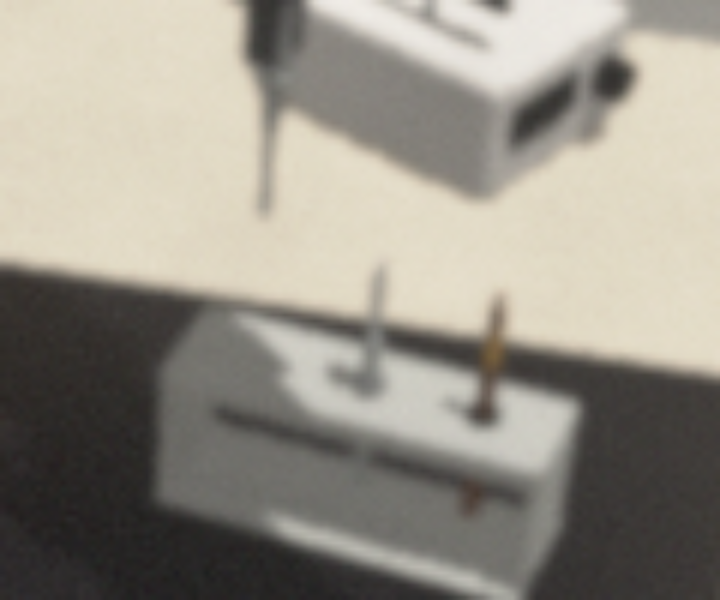

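View pics/scene2.png

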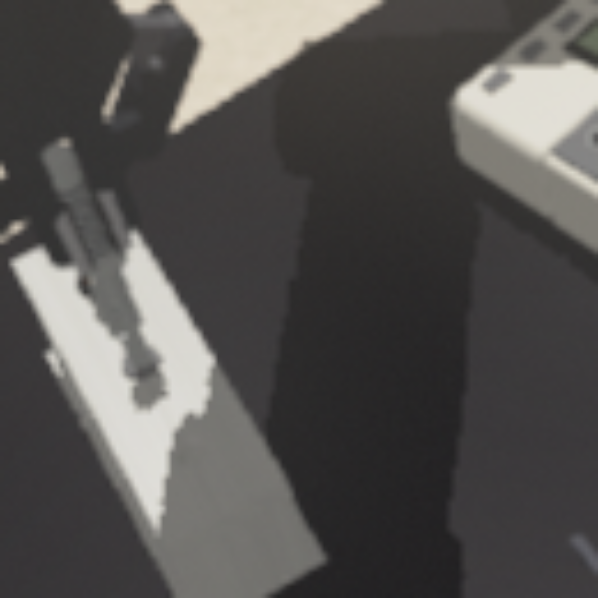

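```bash
python3 - <<'E'
from h import *
im=cv2.imread("pics/w28.png"); cv2.imwrite("pics/w28c.png",cv2.resize(im[170:260,220:300],None,fx=7,fy=7,interpolation=cv2.INTER_CUBIC)[:600])
E
```

```text
(no output)
```

View pics/w28c.png

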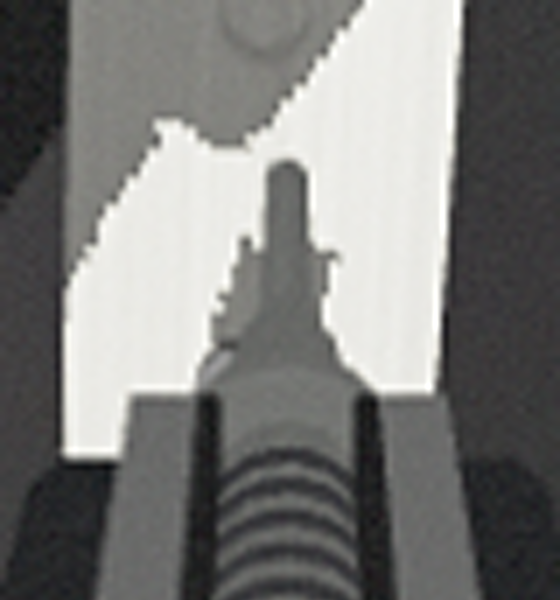

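```bash
python3 - <<'E'
from h import *
P=pickle.load(open("w28.pkl","rb")); p,R,y=st()
t=atz("wrist",(261.0,195.7),p[2]-.0858,P); o=t-p; print("tip",t,"off",o, "tool",R.T@o)
h=np.array([.5218,-.0322]); X=h-o[:2]; print("TCP over hole",X)
to([X[0],X[1],.20]); to([.54,-.15,.20])
E
```

```text
t 32.00 tcp [ 0.5397 -0.3083  0.2424] xyaw -6.96 tilt 0.56 F [-0.1231  0.128  -1.0434] open 0.119 q6 0.97
tip [ 0.5374 -0.3099  0.1566] off [-0.0023 -0.0015 -0.0858] tool [-0.0028  0.0023  0.0858]
TCP over hole [ 0.5241 -0.0307]
t 32.00 tcp [ 0.5397 -0.3083  0.2424] xyaw -6.96 tilt 0.56 F [-0.1231  0.128  -1.0434] open 0.119 q6 0.97
-> units [-0.33  -1.823  0.29 ] turn 0 rows>= 5.0
t 32.00 tcp [ 0.5397 -0.3083  0.2424] xyaw -6.96 tilt 0.56 F [-0.1231  0.128  -1.0434] open 0.119 q6 0.97
-> units [-0.128 -1.047  0.287] turn 0 rows>= 3.0
```

```bash
python3 -m crank '[[-0.02,-0.2,0,0,0],[-0.06,-0.5,0.05,0,0],[-0.15,-0.8,0.1,0,0],[-0.16,-0.9,0.14,0,0],[-0.16,-0.9,0.14,0,0]]'; python3 -m crank '[[-0.02,-0.2,0.03,0,0],[-0.06,-0.5,0.08,0,0],[-0.15,-0.8,0.14,0,0],[-0.17,-0.92,0.15,0,0],[-0.17,-0.92,0.15,0,0]]'; python3 -m crank '[[0,0,0,0,0]]'; python3 - <<'E'
from h import *
p,R,y=st(); P=imaging.camera_params("wrist"); im=imaging.capture("wrist"); cv2.imwrite("pics/w29.png",im); pickle.dump((P,p,R),open("w29.pkl","wb"))
st();z()
print("axis tip px",proj("wrist",p+R[:,2]*.0858,P),"hole px",proj("wrist",[.5218,-.0322,.067],P))
cv2.imwrite("pics/w29c.png",cv2.resize(im[150:260,200:320],None,fx=6,fy=6,interpolation=cv2.INTER_CUBIC)[:600])
E
```

```text
clock: 32.62
eef_pos: [0.5315, -0.1703, 0.2197]
eef_rot: [0.998, -0.06, 0.003, -0.003]
wrist_force: [-0.5, -0.1, 0.3]
opening: 0.122
clock: 33.25
eef_pos: [0.5233, -0.0305, 0.1979]
eef_rot: [0.998, -0.06, 0.003, -0.003]
wrist_force: [-0.5, -0.8, -0.5]
opening: 0.119
clock: 33.38
eef_pos: [0.524, -0.0322, 0.1983]
eef_rot: [0.998, -0.06, 0.003, -0.002]
wrist_force: [0.1, 0.1, -0.1]
opening: 0.118
t 33.38 tcp [ 0.524  -0.0322  0.1983] xyaw -6.92 tilt 0.44 F [ 0.1444  0.0859 -0.1481] open 0.118 q6 1.39
t 33.42 tcp [ 0.5239 -0.0323  0.1983] xyaw -6.93 tilt 0.44 F [-0.6236  0.3208 -0.377 ] open 0.118 q6 1.39
q [-0.2954  0.0512  1.7795  0.006   1.306   1.3948] toolz [ 0.0064  0.0041 -1.    ]
axis tip px [259.759  191.9288] hole px [260.795  179.9335]
```

View pics/w29.png

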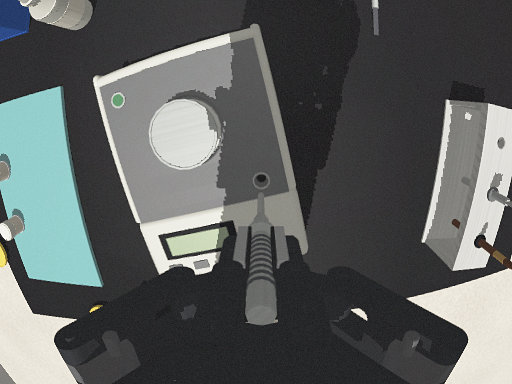

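View pics/w29c.png

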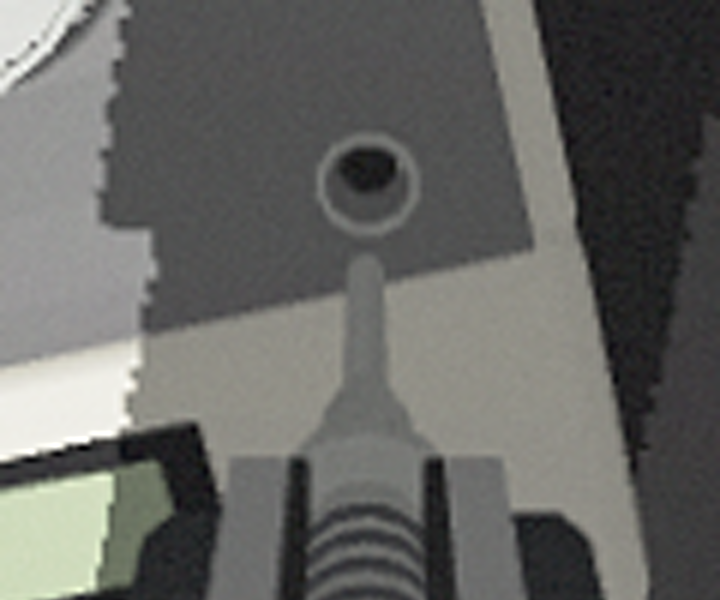

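```bash
python3 - <<'E'
from h import *
P,p,R=pickle.load(open("w29.pkl","rb"))
h=atz("wrist",(261.3,180.7),.067,P)
for L in(.0858,.082): t=atz("wrist",(260.8,195.3),p[2]-L,P); print(h,t,"d",h[:2]-t[:2],"tool",R.T@(t-p))
E
```

```text
[ 0.521  -0.0326  0.067 ] [ 0.5216 -0.0324  0.1125] d [-0.0006 -0.0002] tool [-0.0029  0.0008  0.0858]
[ 0.521  -0.0326  0.067 ] [ 0.5228 -0.0325  0.1163] d [-0.0019 -0.0001] tool [-0.0016  0.0008  0.082 ]
```

```bash
python3 -c "
from h import *
to([.5233,-.0324,.162])"
```

```text
t 33.42 tcp [ 0.5239 -0.0323  0.1983] xyaw -6.93 tilt 0.44 F [-0.6236  0.3208 -0.377 ] open 0.118 q6 1.39
-> units [-0.006  0.003  0.242] turn 0 rows>= 1.0
```

```bash
python3 -m crank '[[-0.006,0.003,0.08,0,0],[-0.006,0.003,0.16,0,0],[-0.006,0.003,0.23,0,0],[-0.006,0.003,0.24,0,0],[-0.006,0.003,0.24,0,0]]'; python3 - <<'E'
from h import *
p,R,y=st(); P=imaging.camera_params("wrist"); im=imaging.capture("wrist"); cv2.imwrite("pics/w30.png",im); pickle.dump((P,p,R),open("w30.pkl","wb"))
print("hole px",proj("wrist",[.5213,-.0324,.067],P),"axis tip px",proj("wrist",p+R[:,2]*.0858,P))
cv2.imwrite("pics/w30c.png",cv2.resize(im[150:260,200:320],None,fx=6,fy=6,interpolation=cv2.INTER_CUBIC)[:600])
E
```

```text
clock: 34.05
eef_pos: [0.5232, -0.0324, 0.1622]
eef_rot: [0.998, -0.06, 0.003, -0.002]
wrist_force: [0.1, -0.2, -0.5]
opening: 0.117
t 34.05 tcp [ 0.5232 -0.0324  0.1622] xyaw -6.93 tilt 0.43 F [ 0.074  -0.1945 -0.5376] open 0.117 q6 1.39
hole px [260.6207 191.2443] axis tip px [259.7465 191.9628]
```

View pics/w30c.png

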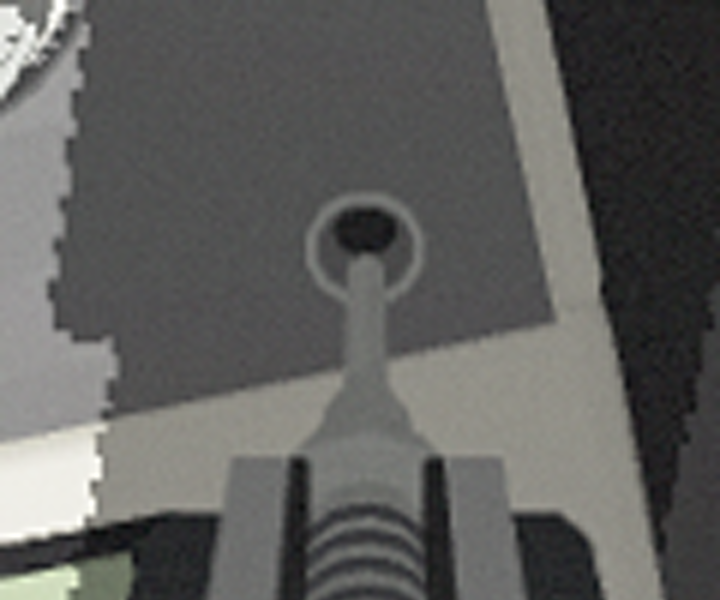

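```bash
python3 -m crank '[[-0.001,0,0.03,0,0],[-0.001,0,0.06,0,0],[-0.001,0,0.09,0,0],[-0.001,0,0.108,0,0],[-0.001,0,0.108,0,0]]'; python3 -c "
from h import *
to([.5232,-.0324,.1428])
im=imaging.capture('wrist'); cv2.imwrite('pics/w31c.png',cv2.resize(im[150:260,200:320],None,fx=6,fy=6,interpolation=cv2.INTER_CUBIC)[:600])"
```

```text
clock: 34.72
eef_pos: [0.5232, -0.0323, 0.1461]
eef_rot: [0.998, -0.06, 0.003, -0.002]
wrist_force: [-0.4, 0.6, -1.2]
opening: 0.115
t 34.73 tcp [ 0.5232 -0.0323  0.1461] xyaw -6.92 tilt 0.44 F [-0.3828  0.5982 -1.1697] open 0.115 q6 1.39
-> units [-0.     0.001  0.022] turn 0 rows>= 1.0
```

View pics/w31c.png

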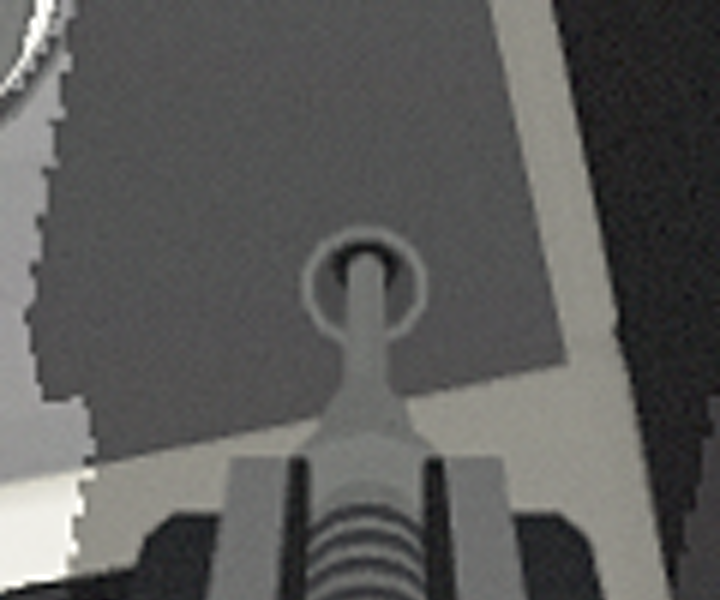

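```bash
python3 -m crank '[[0,0,0.01,0,0],[0,0,0.022,0,0],[0,0,0.022,0,0]]';  python3 -m crank '[[0,0,0.007,0,0],[0,0,0.014,0,0],[0,0,0.014,0,0]]'
```

```text
clock: 35.15
eef_pos: [0.5233, -0.0323, 0.1428]
eef_rot: [0.998, -0.06, 0.003, -0.002]
wrist_force: [-0.2, -0.2, -0.8]
opening: 0.113
clock: 35.52
eef_pos: [0.5235, -0.0324, 0.141]
eef_rot: [0.998, -0.06, 0.003, -0.002]
wrist_force: [-0.5, -0.3, 2.3]
opening: 0.121
```

```bash
python3 -m crank '[[0,0,0.006,0,0],[0,0,0.012,0,0],[0,0,0.012,0,0]]'
```

```text
clock: 35.9
eef_pos: [0.5236, -0.0324, 0.1393]
eef_rot: [0.998, -0.06, 0.003, -0.002]
wrist_force: [-0.1, 0.1, 3.1]
opening: 0.114
```

```bash
python3 -m crank '[[0,0,0.006,0,0],[0,0,0.01,0,0],[0,0,0.01,0,0]]'; python3 -m crank '[[0,0,0.005,0,0],[0,0,0.005,0,0]]'
```

```text
clock: 36.28
eef_pos: [0.5238, -0.0324, 0.138]
eef_rot: [0.998, -0.06, 0.004, -0.002]
wrist_force: [-0.2, 0.2, 5.5]
opening: 0.113
clock: 36.52
eef_pos: [0.524, -0.0325, 0.1379]
eef_rot: [0.998, -0.06, 0.004, -0.002]
wrist_force: [-1.3, 0.5, 5.8]
opening: 0.118
```

```bash
python3 -m crank '[[0,0,0.006,0,0],[0,0,0.008,0,0],[0,0,0.008,0,0]]'; python3 -m crank '[[0,0,0.006,0,0],[0,0,0.006,0,0]]'; python3 - <<'E'
from h import *
p,R,y=st();z(); P=imaging.camera_params("wrist"); im=imaging.capture("wrist"); cv2.imwrite("pics/w32.png",im)
cv2.imwrite("pics/side3.png",cv2.resize(imaging.capture("side")[130:240,190:330],None,fx=5,fy=5))
c=imaging.capture("scene"); cv2.imwrite("pics/scene3.png",cv2.resize(c[130:330,90:370],None,fx=2.8,fy=2.8))
circ(im,P,[.5777,.030],.031,.0915,lo=.9,hi=1.1)
E
```

```text
clock: 36.9
eef_pos: [0.5243, -0.0325, 0.1377]
eef_rot: [0.998, -0.06, 0.004, -0.002]
wrist_force: [-3.2, 0.0, 9.0]
opening: 0.119
clock: 37.15
eef_pos: [0.5245, -0.0325, 0.1377]
eef_rot: [0.998, -0.06, 0.004, -0.002]
wrist_force: [-3.1, 0.3, 9.4]
opening: 0.116
t 37.15 tcp [ 0.5245 -0.0325  0.1377] xyaw -6.91 tilt 0.53 F [-3.0762  0.3342  9.3701] open 0.116 q6 1.39
q [-0.2956  0.1175  1.8356  0.0063  1.1813  1.3934] toolz [ 0.0085  0.0035 -1.    ]
circle [0.5773 0.0303] r 0.03101940654627281 (want 0.031 ) inl 0.93 165 err 0.00015408756674686912
```

View pics/w32.png

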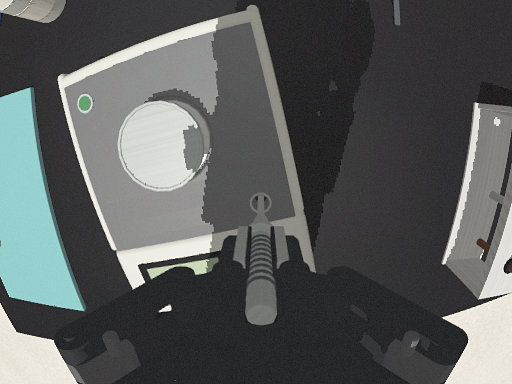

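View pics/side3.png

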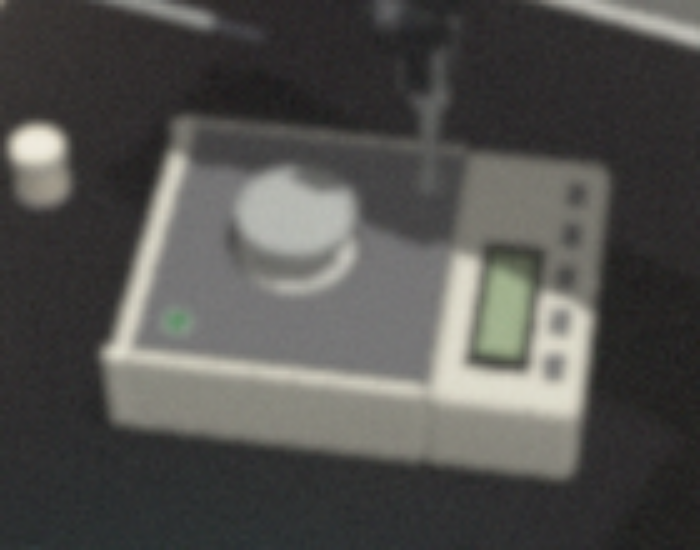

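View pics/scene3.png

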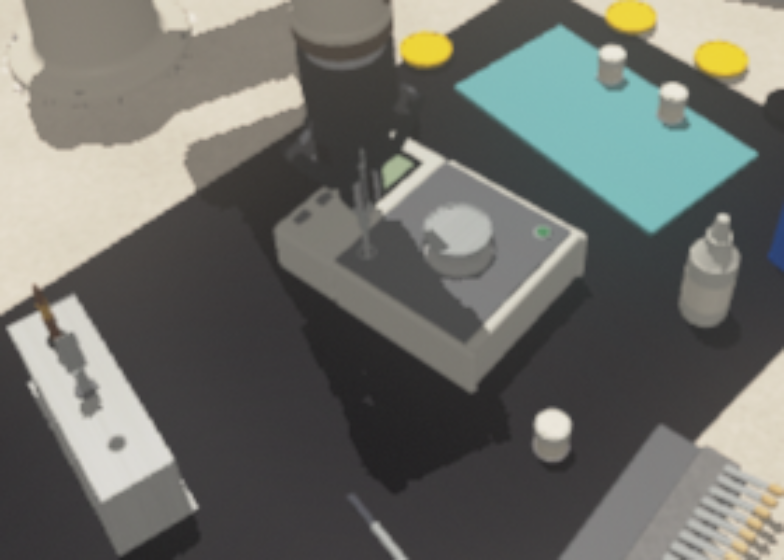

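```bash
python3 -m crank '[[-0.004,0,0.007,0,0],[-0.007,0,0.008,0,0],[-0.007,0,0.008,0,0],[-0.007,0,0.008,0,0]]'; python3 - <<'E'
from h import *
st();z(); P=imaging.camera_params("wrist"); im=imaging.capture("wrist"); st()
cv2.imwrite("pics/w33c.png",cv2.resize(im[150:260,200:320],None,fx=6,fy=6,interpolation=cv2.INTER_CUBIC)[:600])
E
```

```text
clock: 37.8
eef_pos: [0.524, -0.0324, 0.1377]
eef_rot: [0.998, -0.06, 0.005, -0.002]
wrist_force: [-1.7, 1.5, 9.5]
opening: 0.115
t 37.80 tcp [ 0.524  -0.0324  0.1377] xyaw -6.90 tilt 0.59 F [-1.6628  1.4711  9.49  ] open 0.115 q6 1.39
q [-0.2958  0.1153  1.838   0.0064  1.1798  1.393 ] toolz [ 0.0098  0.0032 -0.9999]
t 37.85 tcp [ 0.524  -0.0324  0.1378] xyaw -6.91 tilt 0.59 F [-2.3526  0.4153  9.0418] open 0.117 q6 1.39
```

View pics/w33c.png

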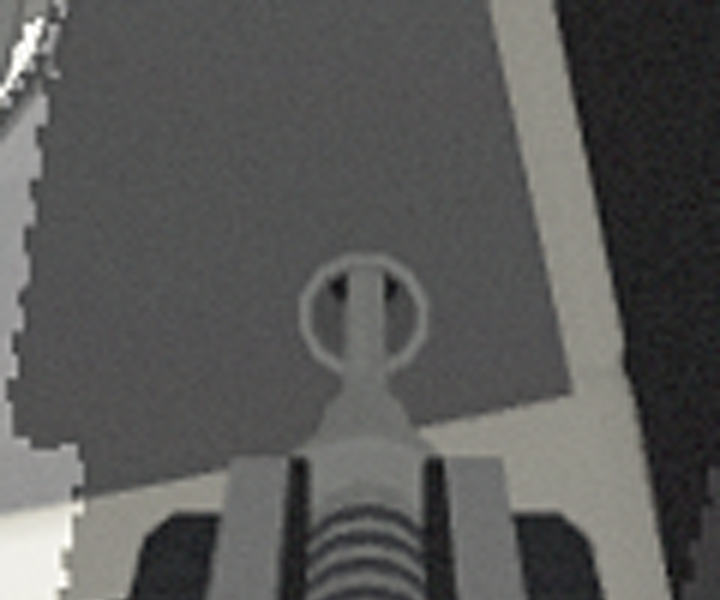

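```bash
python3 -c "
from h import *
print(env.hand_in()); st()"
```

```text
the job is handed in; nothing more can be done
None
the job is handed in; nothing more can be done
```

The balance is back together and I handed the job in at about 38 s, with the probe still holding the calibration key down. There is no verdict from the system.

- **Stack:** I lowered the support into the well, then the spacer over its post, then the silver pan onto the post. Each touched down at the height it should and was let go there. In the last pictures the pan sits flat, centred within about 0.5 mm of the well's centre.
- **Probe and key:** The last close-up shows the needle centred in the access hole, tilted about 0.6°.
    - From first contact it went down about 5 mm, then stopped hard. The push is now about 9 N; the key needs about 4.6 N to be fully down.
    - I can't read the key's travel directly, so "fully down" rests on that depth and force.
- **Other things:** I touched none of the jars, bottle, knife, brush, spatula or look-alike pans. In the last scene picture they appear to stand where they were.

**Checks that disagreed:**
- A sideways force of about 2 N remains on the probe.
- The support and spacer measured 97 mm apart on the slab instead of 92 mm; I placed each from its own measurement.
- Some circle fits were thrown off by shadows; I replaced those with pixel positions read from the picture.

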